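# Lock a kit case onto the stack and book it in

### The arm

A 6-joint arm with a two-finger parallel gripper is mounted at the origin on the work surface. World frame = base frame: x ahead of the robot, y to its left, z up, the work surface at z = 0. Lengths are in m, angles in rad, forces in N, time in s.
With the tool pointing down it reaches from about 0.35 to 0.775 m from the base axis. Payload 5.5 kg.
Tool frame: the origin (TCP) lies between the finger pads; the fingertips stand 19 mm ahead of it and the grasp point (between the pads) is the TCP (env.tcp_to_tips is the distance from the TCP to the fingertips, in m); z points along the fingers, y is the direction in which the jaws open and shut (so a half turn about z gives the same grasp; the last joint's range is limited). The gripper opens to 85 mm and grips with 20 to 120 N. Pads are 22 mm wide; open, the fingers measure 114 mm over their backs; the gripper's body (76 mm by 85 mm) begins 54 mm behind the grasp point. The pads swing forward as they close: fully open they stand 13 mm farther back than shut.
Start: joints at [1.072, 0.313, 0.046, 1.304, 0, 1.431], TCP at [0.202, 0.538, 0.25] pointing down, gripper open.
Joint ranges: [-2.76, 2.76], [-0.86, 1.69], [-1.03, 1.26], [-2.2, 2.34], [-1.47, 1.5], [-3.14, 3.14]. Speed limits (rad/s): [2.57, 2.57, 3.14, 3.14, 3.14, 3.14].

### API

Orientations are given as a unit quaternion [w, x, y, z].
In Python, from workcell import env, eyes, job gives the robot as it stands. The module is installed in compiled form; this text tells all that it offers.
- The arm moves only by the tool move_arm, never from a script. Its argument "commands" is a list of rows, each a list of 3 entries, a list of its own where there are three numbers: the shift along the world's x, y, z as a fraction of full scale, then the turn, a rotation vector about the world's x, y, z as a fraction of full scale, then the gripper command: -1 is shut, 1 is fully open, values between are in proportion. In form: [[[x, y, z], [wx, wy, wz], gripper], ...]. A call has 1 to 5 rows; each row shifts and turns the commanded pose from where the row before left it; what a row does not reach is not made up. Full scale, the value 1, is 0.04 m for a shift and 8 degrees for a turn. A row lasts 1/10 s, in which the tool goes at most 50 mm and 8.59 degrees, less where a joint would pass 70% of its speed; a pose out of reach is approached as far as the arm can. A call with a number of a shift or a turn outside -1 to 1 is refused whole. A call with a gripper value outside its range is refused whole. The fingers move at their own pace and stop on an object; "newtons" is the grip in N (left out, the last holds). Time passes only in rows, so rows that do not move let the fingers close. It gives the time, the measured TCP pose, the force and the opening at its end, in the units of the state.
- env.get_state(): the state, without advancing time (a new reading comes with each control period).
- eyes.read_camera(name): name is "side" or "top" or "wrist"; returns a dict with "frame" (400x640x3 uint8, red, green, blue), "mtx" (3x3 intrinsics, pixels), "k1" (the pictures are not rectified: a ray, as slopes to the right and down, at radius r is drawn at 1 + k1 r^2 times it, then the intrinsics apply), "camera_from_world" (4x4, takes a point from world to camera coordinates); the wrist camera has in their place "mount" (4x4, takes a point from camera to tool coordinates, whose origin is the TCP and whose axes are the flange's). Camera axes: x right, y down, z forward; pixel columns grow to the right and rows downward; lengths in m; the calibration is good to about 2 mm. A picture is of the moment at which its call begins: read the wrist's pose just before it. There is no depth.
- job.hand_in(): hands the job in, once; it reports no verdict.
The state is a dict: "clock": time; "joint_pos": joint angles; "qvel": joint speeds; "tau": joint torques, N m; "tcp_pos": TCP position; "orientation": TCP orientation; "wrist_force": force on the tool from outside, world axes, zero at the start; "ft_torque": the same for the moment, N m; "finger_gap": finger opening in m.
Only numpy, scipy, OpenCV 4.12 (cv2) and the standard library are available. Lean on these libraries where they do the work, as an engineer would, in place of code of your own. Each camera call takes 0.05 s, during which the arm holds its last target.

### The job

Take the lidded parts case off the sloping rack and stack it gently on the case in the booking-in station, the same way round, so that its base recesses drop fully over the lid lugs and it sits flush, and let go of it. Then book it in: press the station's three keys fully, one at a time, first the left, then the right, last the large middle one (left and right as seen from the robot). Leave the other things on the bench where they are.

Things in the scene. Friction and masses are not known exactly. Their poses are not given: they have to be found in the camera images.
- case: Case to be stacked: dark plastic box, grey lid, 60 mm wide (x), 150 long (y), 56 high without its 6 mm lid lugs; 0.3 to 0.6 kg. Origin: middle of the underside; z up through the lid. Starts with its base on the sloping rack, z leaning 30 degrees from vertical to the rack's -x (robot) side. Grip its flat long sides (60 mm), square to its lid; only an 8 mm lip stands beside the lower one.
- case_long_recess (a point): In the case's underside, the middle of the mouth of its long recess (at y = +40 mm): 46 mm in y, 32 in x, 8 deep, square edges, no chamfer.
- case_short_recess (a point): In the case's underside, the middle of the mouth of its short recess (at y = -50 mm): 24 mm in y, 32 in x, 8 deep. So the recesses fit the lugs with 1 mm to spare on every side.
- rack: Fixed sloping rack of aluminium, 210 mm wide (y), on four legs. Origin on the table under the middle of the slope, where the slope's surface is 80 mm above the table; the slope falls at 30 degrees towards its -x, which faces the robot within about 15 degrees, and ends in a lip 8 mm high.
- station: Fixed booking-in station: grey plate 180 mm (x) by 190 mm (y), 12 mm thick. Origin on the table under the middle of its tray, a flat 68 mm (x) by 160 mm (y), 12 mm above the table, inside a rim 7 mm thick and 6 mm high. Its -x side, with a row of three keys, faces the robot within 15 degrees; it may be left or right of the rack.
- lower_place (a point): Point on the station, middle of the tray's floor. Here stands the lower case: same shape and size as the other, same way round (long lug at the station's +y end), 0.9 kg, level but loose: up to 4 mm (x) and 5 mm (y) off this point and about 1 degree askew. Its exact place is not reported: see it, feel for it, or shift it within the tray.
- lower_lid (a point): Point on the station 56 mm above lower_place, the height of the lower case's lid: where the underside of a locked case comes to rest (standing on top of the lugs it is 6 mm higher). The lower case's lugs: long one 44 mm in y by 30 in x, centred 40 mm to +y of that case's middle; short one 22 by 30 mm, centred 50 mm to -y; both 6 mm high, square edges.
- key_left_top (a point): Top of the left key (station's +y side): small round spring key, 26 mm across. Pressed straight down.
- key_right_top (a point): Top of the right key (station's -y side): small round spring key, 26 mm across.
- key_middle_top (a point): Top of the middle key: larger round spring key, 38 mm across. The keys are in a row 102 mm before the tray's middle, 60 mm apart.
- key_left (a joint): Travel of the left key in m: 0 up, 0.006 fully down (about 5 N); it springs back.
- key_right (a joint): Travel of the right key in m, the same.
- key_middle (a joint): Travel of the middle key in m, the same.
- bin: Bystander: open blue bin 85 x 60 x 40 mm, between the rack and the station. Origin: middle of its underside.
- screwdriver: Bystander: screwdriver lying on the bench between the rack and the station.
- spool: Bystander: grey spool 68 mm across and 45 mm high, standing beyond the bin. Origin: middle of its underside.
There are look-alikes about, which are no part of the job. Leave any pink or red look-alike of the case alone.

How it is judged:
On the way, in this order (a step that is already met when the one before it is completed fails the run):
1. the case is locked on the lower case, flush, and let go (z of case in the frame of station between 0.0655 and 0.0705 m and x of case in the frame of station between -0.0075 and 0.0075 m and y of case in the frame of station between -0.0085 and 0.0085 m and angle between the y axis of case and the y axis of station, either way round below 0.09 rad and angle between case's own z axis and vertical below 0.03 rad and contact force between the fingers and case below 0.05 N and linear speed of case below 0.02 m/s), for 0.2 s.
2. the left key is pressed fully, alone, the stack still locked (value of joint key_left above 0.0042 m and value of joint each of key_right, key_middle below 0.002 m and z of case in the frame of station between 0.0655 and 0.0705 m and x of case in the frame of station between -0.0075 and 0.0075 m and y of case in the frame of station between -0.0085 and 0.0085 m and angle between the y axis of case and the y axis of station, either way round below 0.09 rad and angle between case's own z axis and vertical below 0.03 rad and contact force between the fingers and case below 0.05 N), for 0.03 s.
3. then the right key, alone (value of joint key_right above 0.0042 m and value of joint each of key_left, key_middle below 0.002 m and z of case in the frame of station between 0.0655 and 0.0705 m and x of case in the frame of station between -0.0075 and 0.0075 m and y of case in the frame of station between -0.0085 and 0.0085 m and angle between the y axis of case and the y axis of station, either way round below 0.09 rad and angle between case's own z axis and vertical below 0.03 rad and contact force between the fingers and case below 0.05 N), for 0.03 s.
4. then the middle key, alone (value of joint key_middle above 0.0042 m and value of joint each of key_left, key_right below 0.002 m and z of case in the frame of station between 0.0655 and 0.0705 m and x of case in the frame of station between -0.0075 and 0.0075 m and y of case in the frame of station between -0.0085 and 0.0085 m and angle between the y axis of case and the y axis of station, either way round below 0.09 rad and angle between case's own z axis and vertical below 0.03 rad and contact force between the fingers and case below 0.05 N), for 0.03 s.
At the end, for the whole second after the job is handed in: The case sits level (0.03 rad) and locked on the lower case: origin 65.5 to 70.5 mm above the station's (68 when locked), within 7.5 mm (x) and 8.5 mm (y) of the tray's middle and 0.09 rad of the station's direction; all keys are up (under 2 mm); the case is at rest and let go (z of case in the frame of station between 0.0655 and 0.0705 m and x of case in the frame of station between -0.0075 and 0.0075 m and y of case in the frame of station between -0.0085 and 0.0085 m and angle between the y axis of case and the y axis of station, either way round below 0.09 rad and angle between case's own z axis and vertical below 0.03 rad and value of joint each of key_left, key_right, key_middle below 0.002 m and linear speed of case below 0.01 m/s and contact force between the fingers and case below 0.05 N); the robot touches nothing.
It fails at once if two keys pressed at once (value of joint each of key_left, key_right above 0.003 m or value of joint each of key_left, key_middle above 0.003 m or value of joint each of key_right, key_middle above 0.003 m).
It fails at once if the case is dropped: it falls freely, out of the fingers, from over about 10 mm (faster than 0.45 m/s) (contact force between the fingers and case below 0.05 N and linear speed of case above 0.45 m/s).
It fails at once if a bystander (bin, screwdriver, spool) is moved over 30 mm (distance of any of bin, screwdriver, spool from where it was at the start of the episode above 0.03 m).
It also fails if it takes over 64 s, if anything falls off the work surface, if the arm or the gripper's body presses on something with over 40 N, if the wrist force passes 120 N, or if a joint passes its speed limit or range.

## Working session

There is one attempt and no reset: what is moved stays moved. The work goes in short steps, Python scripts to look and compute and a tool call to move; the robot and the scene stay as the last step left them, time stands still between calls to the robot, and variables do not carry over. Pictures are saved under pics/ and viewed, and the job is handed in when it is done.

Besides the shell and the picture viewer there is one more tool, called after "Request:" in YAML: its name, and indented under it one key for each argument. move_arm: Moves the arm, as the interface text tells. Its arguments: {"type":"object","properties":{"commands":{"type":"array","items":{"type":"array"}},"newtons":{"type":"number"}},"required":["commands"]}

```bash
mkdir -p pics; ls; cat > h.py <<'E'
import numpy as np,cv2
from workcell import env,eyes,job
def snap(n,f):
    s=env.get_state(); c=eyes.read_camera(n); cv2.imwrite('pics/'+f,c['frame'][:,:,::-1]); 
    np.savez('pics/'+f+'.npz',s=np.array([0]),tcp=s['tcp_pos'],q=s['orientation'],**c); return s,c
E
python3 - <<'E'
from h import *
print(env.get_state())
for n in ['side','top','wrist']:
    s,c=snap(n,n+'0.png'); print(n,{k:v for k,v in c.items() if k!='frame'})
E
```

```text
pics
{'clock': 0.0, 'joint_pos': array([ 1.07237114e+00,  3.13997018e-01,  4.49673148e-02,  1.30358701e+00,
       -2.68431891e-05,  1.43119630e+00]), 'qvel': array([ 0.00055684, -0.00085942,  0.0009725 ,  0.00121117,  0.00119019,
       -0.00133966]), 'tau': array([-1.16592426e-03, -4.80630720e+01,  2.98529434e+01,  1.97452650e-02,
       -1.25500528e-04, -2.00309597e-05]), 'tcp_pos': array([0.20171079, 0.53794835, 0.24940599]), 'orientation': array([-2.72717976e-04,  1.78451525e-01,  9.83948284e-01, -8.68477117e-04]), 'wrist_force': array([ 0.11599282,  0.30104465, -0.6400448 ]), 'ft_torque': array([ 0.05720422, -0.0568485 , -0.01321802]), 'finger_gap': 0.08515091951927642}
side {'mtx': array([[480.19358993,   0.        , 321.35092399],
       [  0.        , 480.19358993, 194.92343429],
       [  0.        ,   0.        ,   1.        ]]), 'k1': -0.12803427887393026, 'camera_from_world': array([[ 0.97260643, -0.232186  ,  0.0112422 , -0.45665729],
       [-0.13238508, -0.59300557, -0.79424089,  0.1686401 ],
       [ 0.19107831,  0.7709955 , -0.60749899,  1.05924437],
       [ 0.    
[... 359 characters left out ...]
 -0.11188425,  0.50385252],
       [ 0.11189408,  0.00583345, -0.99370302,  1.29713176],
       [ 0.        ,  0.        ,  0.        ,  1.        ]])}
wrist {'mtx': array([[281.03224544,   0.        , 319.37260425],
       [  0.        , 281.03224544, 192.97861722],
       [  0.        ,   0.        ,   1.        ]]), 'k1': 0.0024506668295026335, 'mount': array([[-1.34223160e-05, -9.63152307e-01, -2.68956563e-01,
         6.69718425e-02],
       [ 9.99999776e-01,  1.67230881e-04, -6.48770643e-04,
        -7.64734064e-06],
       [ 6.69842784e-04, -2.68956511e-01,  9.63152089e-01,
        -1.23198012e-01],
       [ 0.00000000e+00,  0.00000000e+00,  0.00000000e+00,
         1.00000000e+00]])}
```

View pics/top0.png

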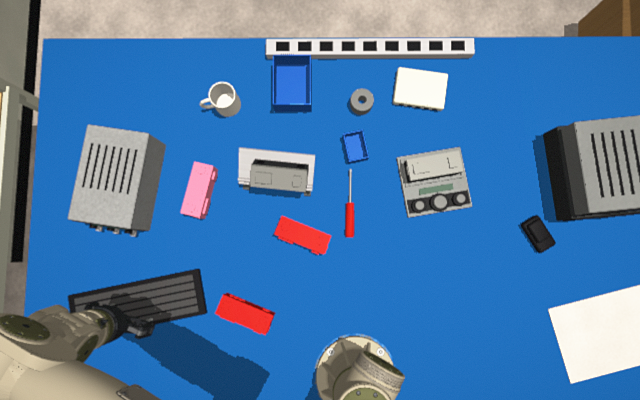

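View pics/side0.png

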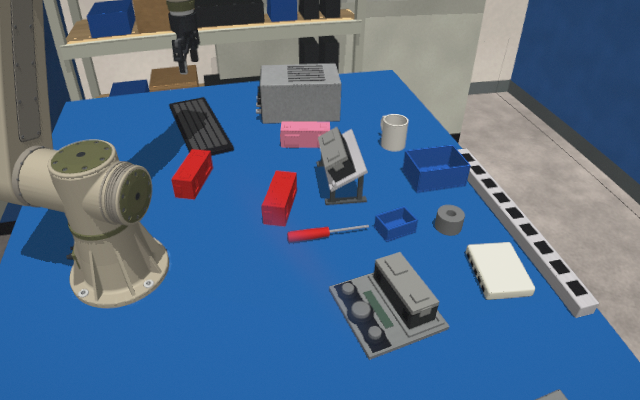

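View pics/wrist0.png

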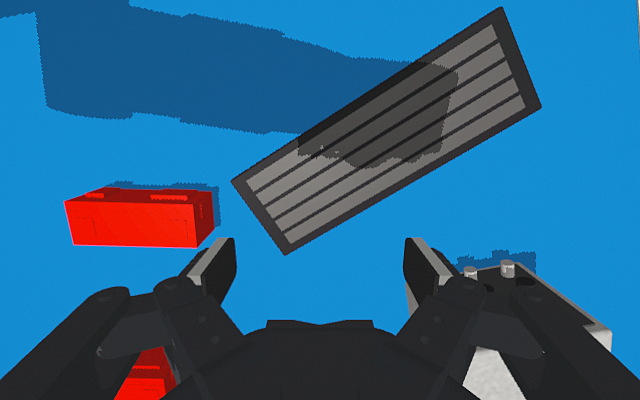

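```bash
cat >> h.py <<'E'
from scipy.spatial.transform import Rotation as R
from scipy.optimize import least_squares
def load(f):
    return dict(np.load('pics/'+f+'.npz'))
def cfw(c):
    if 'mount' in c:
        T=np.eye(4);q=c['q'];T[:3,:3]=R.from_quat([q[1],q[2],q[3],q[0]]).as_matrix();T[:3,3]=c['tcp']
        return np.linalg.inv(T@c['mount'])
    return c['camera_from_world']
def proj(c,P):
    P=np.atleast_2d(P);T=cfw(c);p=P@T[:3,:3].T+T[:3,3]
    x=p[:,:2]/p[:,2:];r2=(x**2).sum(1,keepdims=True);x=x*(1+c['k1']*r2)
    m=c['mtx'];return np.c_[x[:,0]*m[0,0]+m[0,2],x[:,1]*m[1,1]+m[1,2]]
def unproj(c,uv,z):
    uv=np.atleast_2d(np.float64(uv));m=c['mtx'];d=(uv-m[:2,2])/[m[0,0],m[1,1]];x=d.copy()
    for _ in range(20):x=d/(1+c['k1']*(x**2).sum(1,keepdims=True))
    T=np.linalg.inv(cfw(c));r=np.c_[x,np.ones(len(x))]@T[:3,:3].T;o=T[:3,3]
    return o+r*((z-o[2])/r[:,2:])
def crop(f,x0,y0,x1,y1,k,out):
    im=cv2.imread('pics/'+f)[y0:y1,x0:x1];cv2.imwrite('pics/'+out,cv2.resize(im,None,fx=k,fy=k,interpolation=cv2.INTER_CUBIC))
def Rz(a):return R.from_euler('z',a).as_matrix()
def frame(x,y,a,P):return np.atleast_2d(P)@Rz(a).T+[x,y,0]
E
python3 - <<'E'
from h import *
crop('top0.png',390,140,480,220,8,'t_st.png')
crop('top0.png',230,140,325,200,8,'t_rk.png')
crop('side0.png',320,245,450,360,6,'s_st.png')
crop('side0.png',300,120,380,210,6,'s_rk.png')
E
```

```text
(no output)
```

View pics/t_st.png

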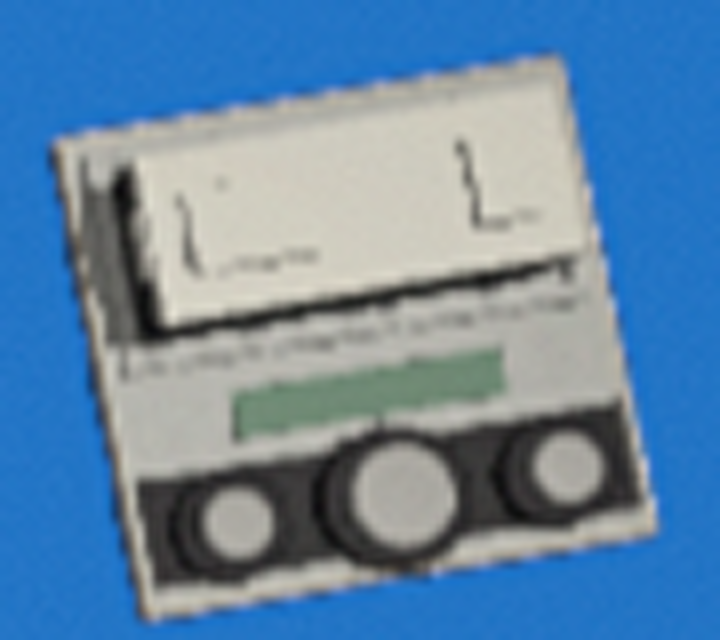

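View pics/t_rk.png

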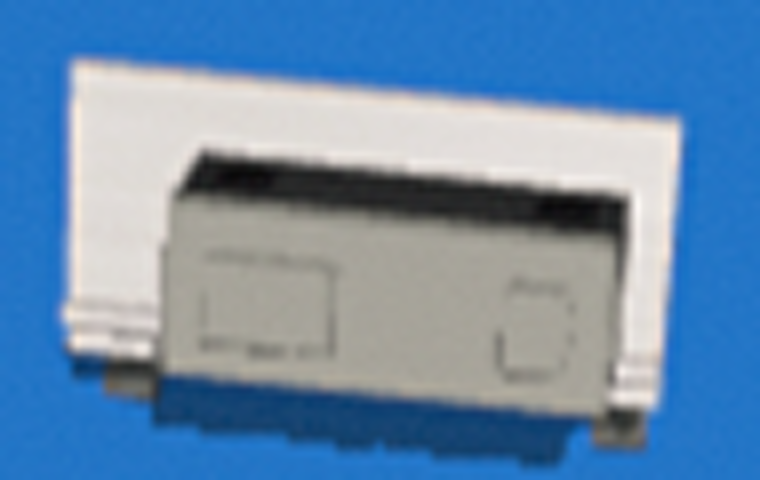

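View pics/s_st.png

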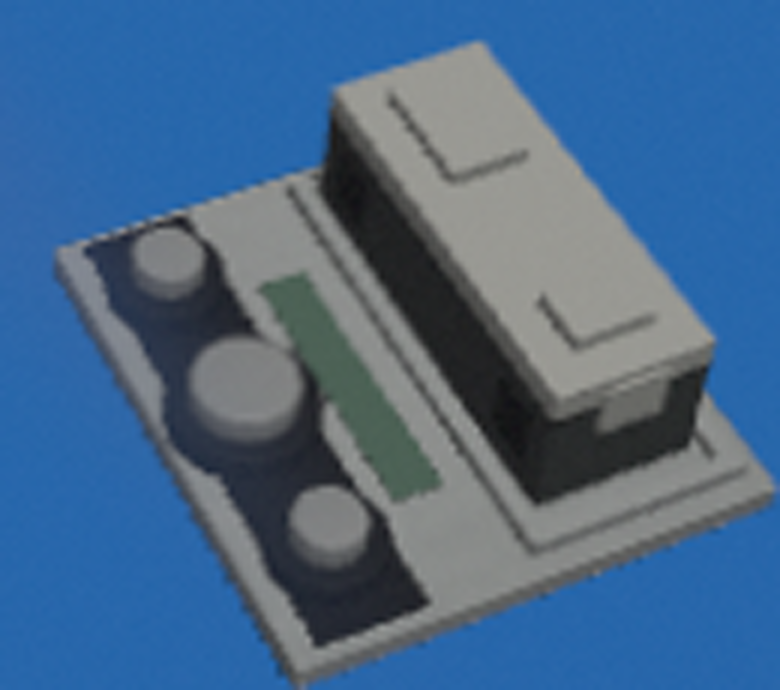

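View pics/s_rk.png

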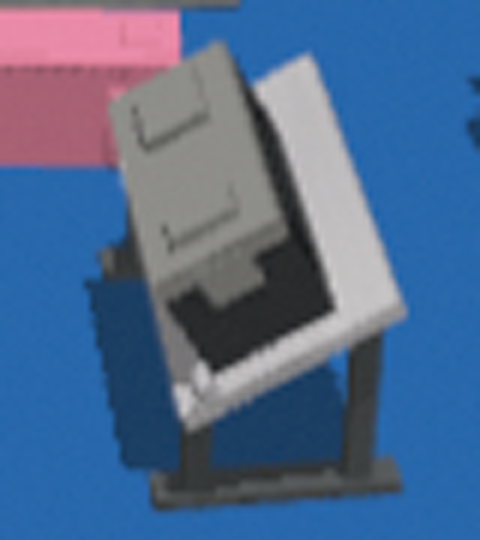

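```bash
python3 - <<'E'
from h import *
t=load('top0.png')
def tp(l,x0,y0,k,z): 
    return unproj(t,np.array(l)/k+[x0,y0]-0.5+0.5/k,z)
st=tp([(55,145),(560,58),(655,535),(145,615)],390,140,8,.012)
print(st.round(4)); c=st.mean(0); print('c',c)
e=st[0]+st[3]-st[1]-st[2]; print('yaw',np.degrees(np.arctan2(e[1],e[0])-np.pi/2), [np.linalg.norm(st[i]-st[i-1]) for i in range(4)])
k=tp([(238,522),(403,495),(568,467)],390,140,8,.022);print('keys',k.round(4))
lid=tp([(132,165),(565,85),(598,260),(165,328)],390,140,8,.068);print('lid',lid.round(4),lid.mean(0),[np.linalg.norm(lid[i]-lid[i-1]) for i in range(4)])
s=load('side0.png')
def sp(l,z): return unproj(s,np.array(l)/6+[320,245]-0.5+0.5/6,z)
st=sp([(55,250),(298,675),(775,480)],.012);print('side plate',st.round(4))
k=sp([(170,258),(246,380),(330,520)],.022);print('keys side z.022',k.round(4))
k=sp([(170,258),(246,380),(330,520)],.03);print('keys side z.03',k.round(4))
lid=sp([(332,88),(480,42),(715,345),(550,412)],.068);print('lid',lid.round(4),lid.mean(0),[np.linalg.norm(lid[i]-lid[i-1]) for i in range(4)])
E
```

```text
[[ 0.6217 -0.1267  0.012 ]
 [ 0.6537 -0.3128  0.012 ]
 [ 0.4775 -0.341   0.012 ]
 [ 0.4488 -0.1558  0.012 ]]
c [ 0.55040881 -0.23405324  0.012     ]
yaw 9.290032335102778 [np.float64(0.1753162675779532), np.float64(0.18883750868424914), np.float64(0.17840893544348257), np.float64(0.18738742225606853)]
keys [[ 0.4816 -0.1882  0.022 ]
 [ 0.4912 -0.2478  0.022 ]
 [ 0.5013 -0.3074  0.022 ]]
lid [[ 0.6033 -0.1446  0.068 ]
 [ 0.6315 -0.2974  0.068 ]
 [ 0.5691 -0.3068  0.068 ]
 [ 0.5454 -0.1549  0.068 ]] [ 0.58730664 -0.2259205   0.068     ] [np.float64(0.05880656437626739), np.float64(0.15539978406534546), np.float64(0.06308721731306506), np.float64(0.1537514685974843)]
side plate [[ 0.4476 -0.1587  0.012 ]
 [ 0.4782 -0.346   0.012 ]
 [ 0.6551 -0.3125  0.012 ]]
keys side z.022 [[ 0.4835 -0.18    0.022 ]
 [ 0.4935 -0.238   0.022 ]
 [ 0.503  -0.2991  0.022 ]]
keys side z.03 [[ 0.4811 -0.1867  0.03  ]
 [ 0.4911 -0.2441  0.03  ]
 [ 0.5005 -0.3046  0.03  ]]
lid [[ 0.5469 -0.156   0.068 ]
 [ 0.6058 -0.1462  0.068 ]
 [ 0.6306 -0.2952  0.068 ]
 [ 0.5686 -0.3078  0.068 ]] [ 0.58794479 -0.22631899  0.068     ] [np.float64(0.1533405408650289), np.float64(0.05972557372339277), np.float64(0.15112890840194942), np.float64(0.06323359125116328)]
```

```bash
cat >> h.py <<'E'
LID=np.array([[.03,.075,.056],[.03,-.075,.056],[-.03,-.075,.056],[-.03,.075,.056]])
def casepose(p,tilt=-np.pi/6):
    return R.from_euler('ZY',[p[3],tilt]).as_matrix(),np.array(p[:3])
E
python3 - <<'E'
from h import *
t=load('top0.png');s=load('side0.png')
tu=np.array([(175,195),(620,235),(608,412),(160,378)])/8+[230,140]-.44
su=np.array([(222,40),(288,232),(158,288),(108,100)])/6+[300,120]-.42
def f(p,k=None):
    M,o=casepose(p);P=LID@M.T+o
    return np.r_[(proj(t,P)-tu).ravel(),(proj(s,P)-su).ravel()]
r=least_squares(f,[.6,.1,.09,-.09]);print(r.x,np.degrees(r.x[3]),r.fun.reshape(-1,2).round(2))
M,o=casepose(r.x);print(M.round(3))
p=r.x
# tool goal: z=-M[:,2], y=?, x=+case y
for d in (.036,.10,.16):
  print(d,o+M[:,2]*d)
X=M[:,1];Z=-M[:,2];Y=np.cross(Z,X);G=np.c_[X,Y,Z]
st=env.get_state();q=st['orientation'];C=R.from_quat([q[1],q[2],q[3],q[0]])
print((R.from_matrix(G)*C.inv()).as_rotvec(degrees=True))
# rack check: slope at top edge corners from top img (72,65),(680,118)
tt=unproj(t,np.array([(72,65),(680,118)])/8+[230,140]-.44,.13);print(tt,np.linalg.norm(tt[0]-tt[1]))
E
```

```text
[ 0.5731921   0.20580266  0.07650058 -0.09045892] -5.182914178409218 [[-0.68  0.85]
 [-0.08  0.76]
 [ 0.05 -0.57]
 [ 0.91 -1.17]
 [ 0.18  0.4 ]
 [-0.54 -1.88]
 [ 0.1   0.34]
 [ 0.16  1.14]]
[[ 0.862  0.09  -0.498]
 [-0.078  0.996  0.045]
 [ 0.5    0.     0.866]]
0.036 [0.55526569 0.20742871 0.10767749]
0.1 [0.52339653 0.21031944 0.16310312]
0.16 [0.49351919 0.21302951 0.21506464]
[ 17.14966099 -27.33690655 -72.8053908 ]
[[0.62653241 0.31584296 0.13      ]
 [0.60790179 0.11142086 0.13      ]] 0.2052693232611859
```

Request:
move_arm:
  commands:
    - [[0.6,-0.66,0.1],[0.17,-0.28,-0.75],1]
    - [[0.6,-0.66,0],[0.17,-0.28,-0.75],1]
    - [[0.6,-0.66,-0.1],[0.17,-0.28,-0.75],1]
    - [[0.6,-0.66,-0.1],[0.17,-0.28,-0.75],1]
    - [[0.6,-0.66,-0.1],[0.17,-0.28,-0.75],1]
  newtons: 60

```text
clock: 0.65
tcp_pos: [0.3225, 0.4051, 0.242]
orientation: [0.085, 0.427, 0.897, 0.075]
wrist_force: [-0.1, 1.0, -0.4]
finger_gap: 0.0853
```

Request:
move_arm:
  commands:
    - [[0.6,-0.66,-0.1],[0.17,-0.28,-0.75],1]
    - [[0.6,-0.66,-0.1],[0.17,-0.28,-0.75],1]
    - [[0.6,-0.66,-0.1],[0.17,-0.28,-0.75],1]
    - [[0.6,-0.66,-0.1],[0.17,-0.28,-0.75],1]
    - [[0.6,-0.66,-0.1],[0.17,-0.28,-0.75],1]

```text
clock: 1.15
tcp_pos: [0.4424, 0.273, 0.2221]
orientation: [0.163, 0.639, 0.738, 0.144]
wrist_force: [0.7, 0.7, 0.7]
finger_gap: 0.0855
```

```bash
cat >> h.py <<'E'
def goal(M): # tool x=case y, z=-case z
    X=M[:,1];Z=-M[:,2];return np.c_[X,np.cross(Z,X),Z]
def cur():
    st=env.get_state();q=st['orientation'];return st['tcp_pos'],R.from_quat([q[1],q[2],q[3],q[0]]),st
def delta(pos,G):
    p,C,st=cur();rv=(R.from_matrix(G)*C.inv()).as_rotvec(degrees=True)
    print('t',round(st['clock'],2),'shift/full',((np.array(pos)-p)/.04).round(3),'turn/full',(rv/8).round(3),'tcp',p.round(4),'F',st['wrist_force'].round(2),'gap',round(st['finger_gap'],4))
E
python3 - <<'E'
from h import *
p=[0.5731921,0.20580266,0.07650058,-0.09045892]
M,o=casepose(p);delta(o+M[:,2]*.16,goal(M));print(cur()[2]['joint_pos'])
E
```

```text
t 1.15 shift/full [ 1.279 -1.5   -0.176] turn/full [ 0.413 -0.631 -1.563] tcp [0.4424 0.273  0.2221] F [0.66 0.75 0.65] gap 0.0855
[ 0.50850097 -0.05030034 -0.54203148  0.68883332 -0.20376965  1.89615807]
```

Request:
move_arm:
  commands:
    - [[0.6,-0.7,-0.1],[0.2,-0.3,-0.75],1]
    - [[0.6,-0.7,-0.076],[0.2,-0.3,-0.75],1]
    - [[0.08,-0.1,0],[0.01,-0.03,-0.06],1]
    - [[0,0,0],[0,0,0],1]
    - [[0,0,0],[0,0,0],1]

```text
clock: 1.65
tcp_pos: [0.4927, 0.2148, 0.2153]
orientation: [0.19, 0.711, 0.654, 0.174]
wrist_force: [0.3, 1.4, -0.2]
finger_gap: 0.0853
```

```bash

python3 - <<'E'
from h import *
p=[0.5731921,0.20580266,0.07650058,-0.09045892]
M,o=casepose(p);delta(o+M[:,2]*.16,goal(M));print(cur()[2]['joint_pos'])
snap('wrist','w1.png')
E
```

```text
t 1.65 shift/full [ 0.02  -0.044 -0.005] turn/full [ 0.01  -0.017 -0.042] tcp [0.4927 0.2148 0.2153] F [ 0.28  1.41 -0.2 ] gap 0.0853
[ 0.37951349 -0.05801079 -0.60817689  0.54667779 -0.22606264  1.97965116]
```

View pics/w1.png

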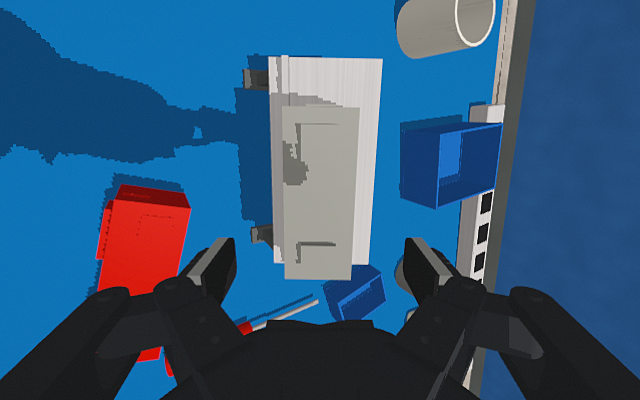

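```bash
python3 - <<'E'
from h import *
crop('w1.png',260,40,400,120,5,'w1a.png');crop('w1.png',260,220,400,300,5,'w1b.png')
E
```

```text
(no output)
```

View pics/w1a.png

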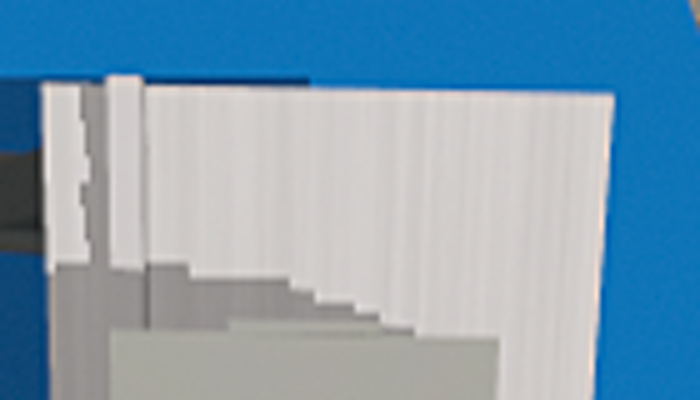

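View pics/w1b.png

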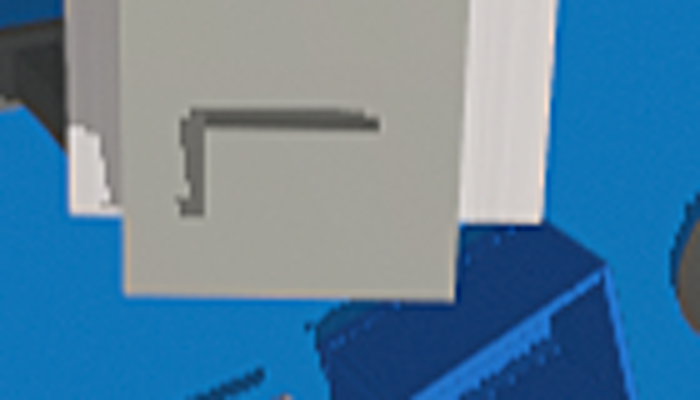

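```bash
python3 - <<'E'
from h import *
t=load('top0.png');s=load('side0.png');w=load('w1.png')
tu=np.array([(175,195),(620,235),(608,412),(160,378)])/8+[230,140]-.44
su=np.array([(222,40),(288,232),(158,288),(108,100)])/6+[300,120]-.42
a=lambda x,y,y0:(x/5+260-.4,y/5+y0-.4)
wu=np.array([a(498,338,40),a(455,300,220),a(125,295,220),a(110,330,40)])
for free in (0,1):
 def f(p):
    M,o=casepose(p[:4],p[4] if free else -np.pi/6);P=LID@M.T+o
    return np.r_[.3*(proj(t,P)-tu).ravel(),.3*(proj(s,P)-su).ravel(),(proj(w,P)-wu).ravel()]
 r=least_squares(f,[.57,.2,.08,-.09,-.52]);print(r.x.round(4),np.degrees(r.x[3:]),r.fun.reshape(-1,2).round(2)[8:].tolist())
 f2=lambda p:f(p)[16:]
 r=least_squares(f2,[.57,.2,.08,-.09,-.52]);print('wrist only',r.x.round(4),np.degrees(r.x[3:]),abs(r.fun).max())
E
```

```text
[ 0.5718  0.206   0.0776 -0.1022 -0.52  ] [ -5.8563564  -29.79380535] [[0.24, -0.02], [-0.03, -0.1], [0.01, -0.16], [-0.15, 0.26]]
wrist only [ 0.5717  0.2061  0.0778 -0.1024 -0.52  ] [ -5.86900903 -29.79380535] 0.2656926959498378
[ 0.5715  0.2061  0.0774 -0.1025 -0.5153] [ -5.87209578 -29.52323099] [[0.25, 0.0], [-0.04, -0.24], [-0.01, -0.01], [-0.13, 0.24]]
wrist only [ 0.5716  0.2061  0.0777 -0.1025 -0.5208] [ -5.87449    -29.84079539] 0.2702355848336424
```

```bash
python3 - <<'E'
from h import *
p=[.5717,.2060,.0777,-.1023]
M,o=casepose(p);G=goal(M);delta(o+M[:,2]*.10,G);delta(o+M[:,2]*.036,G)
E
```

```text
t 1.7 shift/full [ 0.729 -0.101 -1.279] turn/full [ 0.008 -0.014 -0.13 ] tcp [0.4928 0.2151 0.2155] F [ 0.78  0.03 -0.12] gap 0.0855
t 1.7 shift/full [ 1.525 -0.182 -2.664] turn/full [ 0.008 -0.014 -0.13 ] tcp [0.4928 0.2151 0.2155] F [ 0.78  0.03 -0.12] gap 0.0855
```

Request:
move_arm:
  commands:
    - [[0.36,-0.05,-0.64],[0.004,-0.007,-0.065],1]
    - [[0.37,-0.05,-0.64],[0.004,-0.007,-0.065],1]
    - [[0,0,0],[0,0,0],1]
    - [[0,0,0],[0,0,0],1]

```text
clock: 2.1
tcp_pos: [0.5216, 0.211, 0.1636]
orientation: [0.192, 0.717, 0.647, 0.173]
wrist_force: [-0.0, -0.0, 0.0]
finger_gap: 0.0855
```

```bash
python3 - <<'E'
from h import *
p=[.5717,.2060,.0777,-.1023]
M,o=casepose(p);G=goal(M);delta(o+M[:,2]*.10,G);delta(o+M[:,2]*.036,G);snap('wrist','w2.png')
E
```

```text
t 2.1 shift/full [0.01  0.002 0.017] turn/full [ 0.005 -0.01   0.001] tcp [0.5216 0.211  0.1636] F [-0.04 -0.02  0.02] gap 0.0855
t 2.1 shift/full [ 0.806 -0.08  -1.369] turn/full [ 0.005 -0.01   0.001] tcp [0.5216 0.211  0.1636] F [-0.04 -0.02  0.02] gap 0.0855
```

View pics/w2.png

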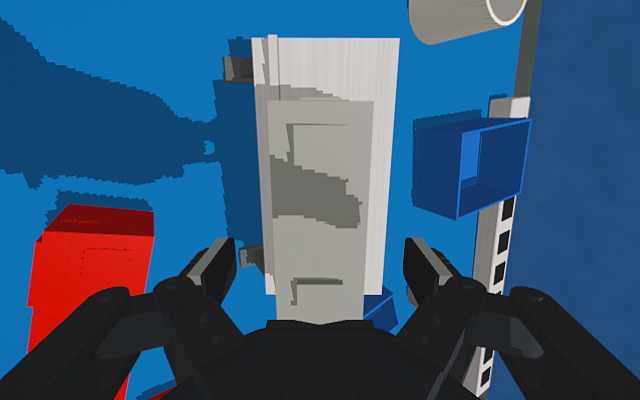

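Request:
move_arm:
  commands:
    - [[0.27,-0.027,-0.45],[0,0,0],1]
    - [[0.27,-0.027,-0.45],[0,0,0],1]
    - [[0.266,-0.026,-0.46],[0,0,0],1]
    - [[0,0,0],[0,0,0],1]

```text
clock: 2.55
tcp_pos: [0.5543, 0.2073, 0.109]
orientation: [0.192, 0.717, 0.647, 0.173]
wrist_force: [-0.5, -0.3, -0.2]
finger_gap: 0.0856
```

Request:
move_arm:
  commands:
    - [[0,0,0],[0,0,0],0]
    - [[0,0,0],[0,0,0],-1]
    - [[0,0,0],[0,0,0],-1]
    - [[0,0,0],[0,0,0],-1]
    - [[0,0,0],[0,0,0],-1]
  newtons: 50

```text
clock: 3.05
tcp_pos: [0.5539, 0.2079, 0.111]
orientation: [0.192, 0.717, 0.647, 0.174]
wrist_force: [-5.6, 1.2, 5.7]
finger_gap: 0.0596
```

```bash
python3 - <<'E'
from h import *
p=[.5717,.2060,.0777,-.1023]
M,o=casepose(p);G=goal(M);delta(o+M[:,2]*.036,G);snap('wrist','w3.png')
E
```

```text
t 3.05 shift/full [-0.003 -0.001 -0.052] turn/full [-0.005  0.008  0.002] tcp [0.5539 0.2079 0.111 ] F [-5.56  1.22  5.69] gap 0.0596
```

View pics/w3.png

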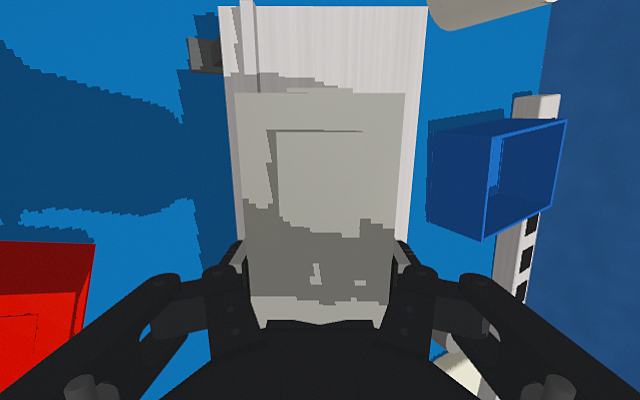

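Request:
move_arm:
  commands:
    - [[-0.05,0.005,0.086],[0,0,0],-1]
    - [[-0.1,0.01,0.17],[0,0,0],-1]
    - [[-0.2,0.02,0.34],[0,0,0],-1]
    - [[-0.2,0.02,0.4],[0,0,0],-1]
    - [[-0.2,0.02,0.4],[0,0,0],-1]

```text
clock: 3.6
tcp_pos: [0.5233, 0.21, 0.1658]
orientation: [0.192, 0.718, 0.647, 0.173]
wrist_force: [0.2, 0.4, -3.8]
finger_gap: 0.0595
```

Request:
move_arm:
  commands:
    - [[-0.2,0,0.5],[0,0,0],-1]
    - [[-0.2,0,0.5],[0,0,0],-1]
    - [[-0.1,0,0.3],[0,0,0],-1]
    - [[0,0,0],[0,0,0],-1]
    - [[0,0,0],[0,0,0],-1]

```text
clock: 4.1
tcp_pos: [0.5042, 0.2102, 0.2175]
orientation: [0.192, 0.717, 0.647, 0.173]
wrist_force: [-0.0, 0.1, -4.0]
finger_gap: 0.0596
```

```bash
python3 - <<'E'
from h import *
p=[.5717,.2060,.0777,-.1023]
M,o=casepose(p);G=goal(M);delta(o+M[:,2]*.036,G);snap('wrist','w4.png');snap('side','s4.png')
crop('s4.png',260,60,420,200,5,'s4c.png')
E
```

```text
t 4.1 shift/full [ 1.241 -0.059 -2.715] turn/full [0.    0.003 0.01 ] tcp [0.5042 0.2102 0.2175] F [-0.02  0.08 -3.95] gap 0.0596
```

View pics/w4.png

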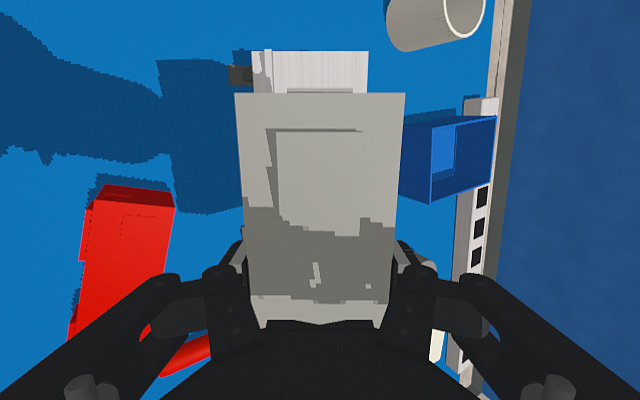

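View pics/s4c.png

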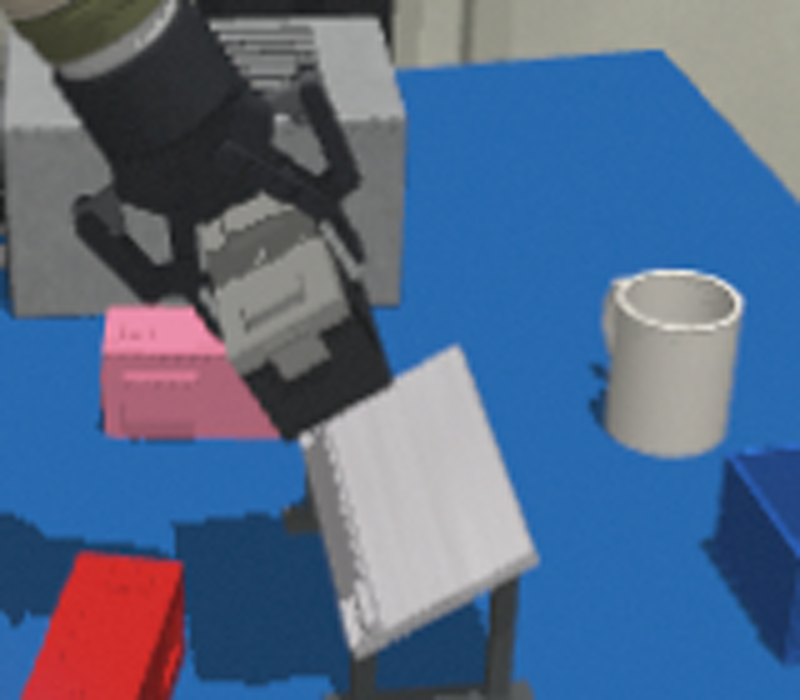

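```bash
python3 - <<'E'
from h import *
G=goal(Rz(np.radians(9.4)));delta([.4753,-.3171,.20],G)
p=[.5717,.2060,.0777,-.1023];M,o=casepose(p);w=load('w3.png');T=np.linalg.inv(cfw(w)@np.eye(4))
q=w['q'];C=R.from_quat([q[1],q[2],q[3],q[0]]).as_matrix();print('case in tool',C.T@(o-w['tcp']),R.from_matrix(C.T@goal(M)).as_rotvec(degrees=True))
E
```

```text
t 4.2 shift/full [ -0.713 -13.175  -0.406] turn/full [-0.106  3.75   1.874] tcp [0.5038 0.2099 0.2163] F [-0.26  0.05 -5.52] gap 0.0596
case in tool [-6.58663590e-05 -1.17621857e-03  3.77537846e-02] [ 0.05704424 -0.02802954 -0.03634327]
```

Request:
move_arm:
  commands:
    - [[0,-0.3,0],[0,0.15,0.08],-1]
    - [[-0.05,-0.7,0],[0,0.25,0.12],-1]
    - [[-0.05,-0.85,0],[0,0.25,0.12],-1]
    - [[-0.05,-0.9,0],[0,0.25,0.12],-1]
    - [[-0.05,-0.9,0],[0,0.25,0.12],-1]

```text
clock: 4.7
tcp_pos: [0.4959, 0.063, 0.2165]
orientation: [0.132, 0.703, 0.688, 0.122]
wrist_force: [0.4, -0.3, -5.1]
finger_gap: 0.0595
```

Request:
move_arm:
  commands:
    - [[-0.05,-0.9,0],[0,0.25,0.12],-1]
    - [[-0.05,-0.9,0],[-0.02,0.25,0.12],-1]
    - [[-0.05,-0.9,0],[-0.02,0.25,0.12],-1]
    - [[-0.05,-0.9,0],[-0.02,0.25,0.12],-1]
    - [[-0.05,-0.9,0],[-0.02,0.25,0.12],-1]

```text
clock: 5.2
tcp_pos: [0.4861, -0.1177, 0.2166]
orientation: [0.07, 0.681, 0.726, 0.062]
wrist_force: [1.3, 0.2, -5.3]
finger_gap: 0.0595
```

Request:
move_arm:
  commands:
    - [[-0.05,-0.9,0],[-0.02,0.25,0.12],-1]
    - [[-0.05,-0.9,-0.1],[-0.01,0.25,0.12],-1]
    - [[-0.05,-0.9,-0.1],[0,0.25,0.12],-1]
    - [[-0.05,-0.7,-0.1],[0,0.25,0.12],-1]
    - [[-0.05,-0.5,-0.1],[0,0.2,0.12],-1]

```text
clock: 5.7
tcp_pos: [0.4766, -0.2746, 0.2]
orientation: [0.009, 0.653, 0.757, 0.006]
wrist_force: [0.4, -0.5, -4.1]
finger_gap: 0.059
```

```bash
python3 - <<'E'
from h import *
G=goal(Rz(np.radians(9.4)));delta([.4753,-.3171,.20],G)
E
```

```text
t 5.7 shift/full [-3.200e-02 -1.063e+00  1.000e-03] turn/full [0.015 0.148 0.126] tcp [ 0.4766 -0.2746  0.2   ] F [ 0.44 -0.53 -4.07] gap 0.059
```

Request:
move_arm:
  commands:
    - [[0,-0.5,0],[0.015,0.11,0.05],-1]
    - [[0,-0.3,0],[0,0,0.03],-1]
    - [[0,-0.1,0],[0,0,0],-1]
    - [[0,0,0],[0,0,0],-1]
    - [[0,0,0],[0,0,0],-1]

```text
clock: 6.2
tcp_pos: [0.4764, -0.307, 0.2015]
orientation: [0.003, 0.649, 0.761, 0.003]
wrist_force: [0.0, 0.1, -4.3]
finger_gap: 0.0594
```

```bash
python3 - <<'E'
from h import *
G=goal(Rz(np.radians(9.4)));delta([.4753,-.3171,.20],G)
snap('wrist','w5.png')
delta([.4753,-.3171,.20],G)
E
```

```text
t 6.2 shift/full [-0.028 -0.253 -0.037] turn/full [-0.006  0.053  0.033] tcp [ 0.4764 -0.307   0.2015] F [ 0.03  0.14 -4.32] gap 0.0594
t 6.25 shift/full [-0.03  -0.256 -0.042] turn/full [-0.004  0.054  0.031] tcp [ 0.4765 -0.3069  0.2017] F [ 0.5   0.01 -4.18] gap 0.0593
```

View pics/w5.png

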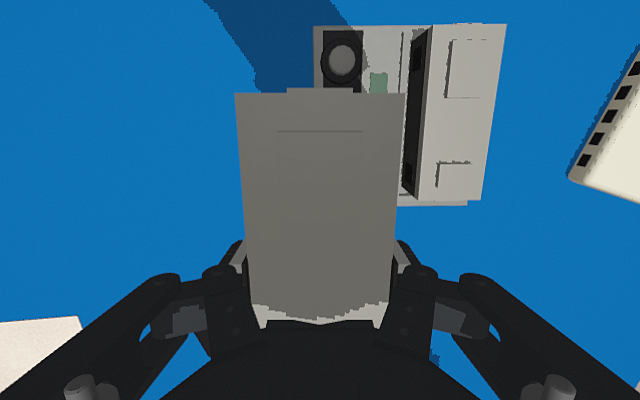

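Lower case at the right: lid corners near (430,27), (506,24), (479,200), (417,200); both lugs and left key (342,60) visible. Zoom in.

```bash
python3 - <<'E'
from h import *
crop('w5.png',395,10,515,110,6,'w5a.png');crop('w5.png',395,120,515,220,6,'w5b.png')
crop('w5.png',300,10,400,110,6,'w5c.png')
E
```

```text
(no output)
```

View pics/w5a.png

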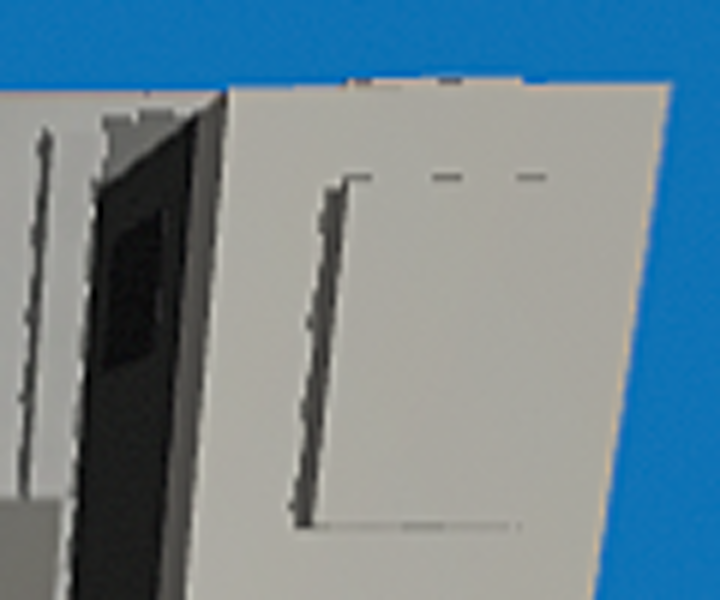

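View pics/w5b.png

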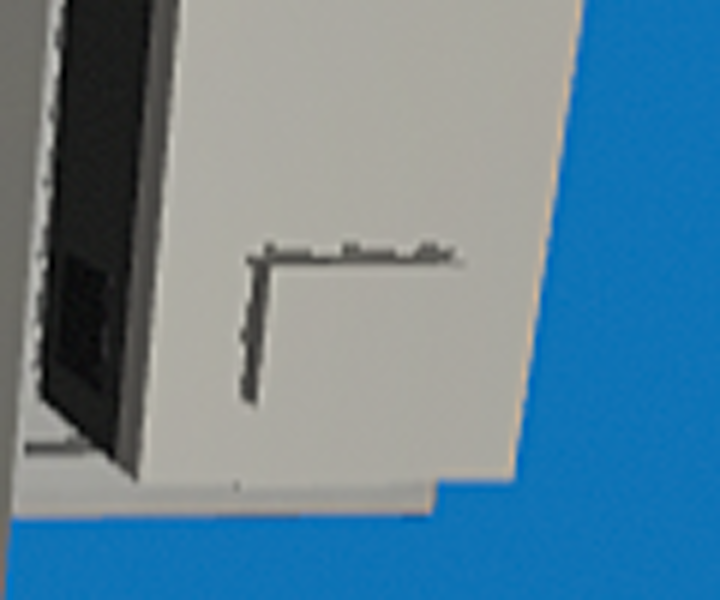

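View pics/w5c.png

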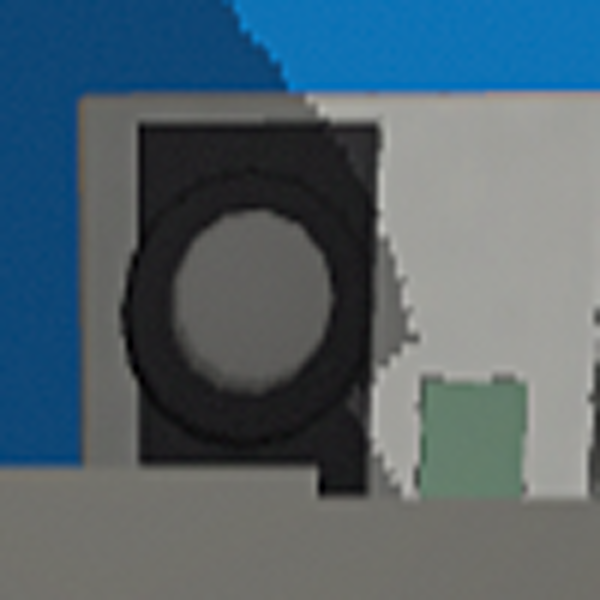

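```bash
cat > fit.py <<'E'
from h import *
w=load('w5.png')
a=lambda x,y,y0:(x/6+395-.417,y/6+y0-.417)
wu=np.array([a(670,84,10),a(515,480,120),a(137,480,120),a(228,92,10),a(345,182,10),a(315,525,10),a(270,265,120),a(255,402,120)])
P0=np.vstack([LID,[[-.015,.062,.062],[-.015,.018,.062],[-.015,-.039,.062],[-.015,-.061,.062]]])
wt=np.array([1]*4+[.6]*4)[:,None]
for k in (0,1):
 def f(p):
    return (wt*(proj(w,P0@Rz(p[2]).T+[p[0],p[1],p[3] if k else .012])-wu)).ravel()
 r=least_squares(f,[.59,-.23,.16,.012]);print(r.x.round(4),np.degrees(r.x[2]),r.fun.reshape(-1,2).round(2).tolist())
pl=r.x
# lower case in tool frame
q=w['q'];C=R.from_quat([q[1],q[2],q[3],q[0]]).as_matrix()
# station: from key & plate edge points
print(unproj(w,[(252/6+300-.4,302/6+10-.4)],.03), unproj(w,[(80/6+300-.4,95/6+10-.4)],.012))
E
python3 fit.py
```

```text
[ 0.5896 -0.2246  0.1729  0.012 ] 9.905100847631429 [[0.12, -0.48], [-0.26, 0.01], [0.11, 0.94], [-0.04, -0.73], [0.29, -0.06], [-0.32, 0.26], [0.04, 0.23], [0.08, 0.68]]
[ 0.5903 -0.2244  0.1724  0.0105] 9.8760017848658 [[-0.15, -0.03], [-0.43, -0.5], [0.26, 0.39], [0.15, -0.32], [0.32, 0.14], [-0.28, 0.25], [0.08, 0.0], [0.12, 0.39]]
[[ 0.480917   -0.18695767  0.03      ]] [[ 0.44820707 -0.15749805  0.012     ]]
```

```bash
python3 - <<'E'
from h import *
crop('w5.png',225,80,425,180,4,'w5d.png')
crop('w5.png',225,220,425,330,4,'w5e.png')
w=load('w5.png')
# predicted px of held-case points in tool frame for nominal
Ti=np.linalg.inv(w['mount'])
def pt(P):
    p=np.atleast_2d(P)@Ti[:3,:3].T+Ti[:3,3];return p[:,:2]/p[:,2:]*w['mtx'][0,0]+w['mtx'][:2,2]
for zo in (.036,.03775):
  z=zo-.056
  print(zo,pt([[.075,-.03,z],[.075,.03,z],[0,-.03,z],[0,.03,z],[-.03,-.03,z],[-.03,.03,z]]).round(1).tolist())
E
```

```text
0.036 [[229.8, 92.1], [403.0, 92.1], [245.2, 282.0], [388.6, 282.1], [250.0, 340.8], [384.1, 340.9]]
0.03775 [[231.3, 92.5], [401.6, 92.5], [246.3, 279.6], [387.6, 279.7], [250.9, 337.8], [383.3, 337.9]]
```

View pics/w5d.png

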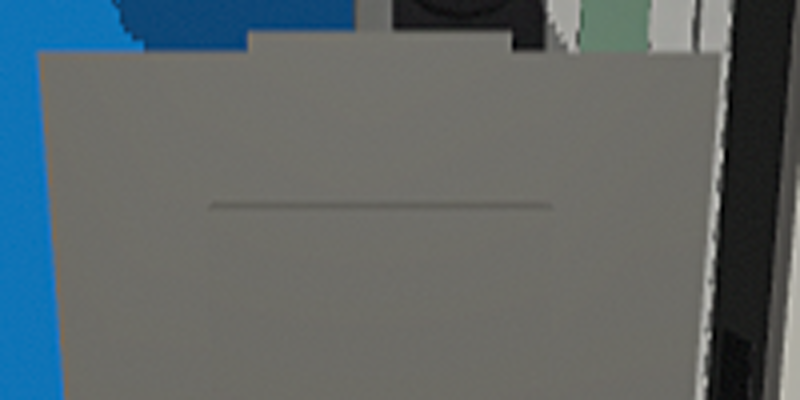

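View pics/w5e.png

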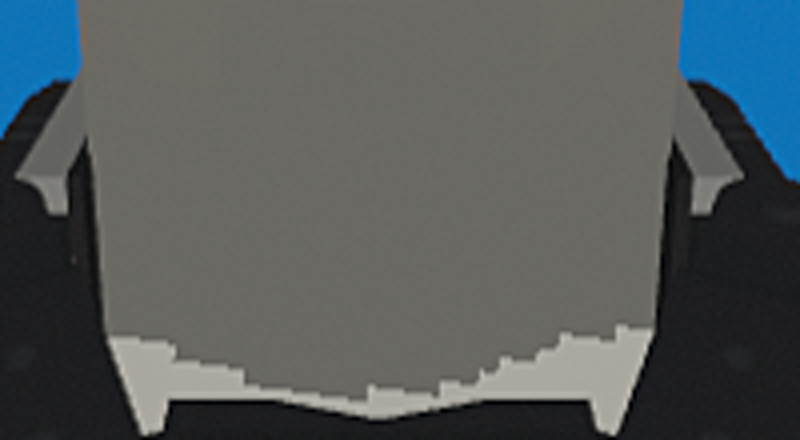

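Request:
move_arm:
  commands:
    - [[0,0,0],[0,0,0.5],-1]
    - [[-0.02,0.14,0],[0,0,1],-1]
    - [[-0.03,0.14,0],[0,0,1],-1]
    - [[-0.03,0.14,0],[0,0,1],-1]
    - [[-0.03,0.14,0],[0,0,1],-1]

```text
clock: 6.75
tcp_pos: [0.4722, -0.2842, 0.2019]
orientation: [0.002, 0.379, 0.926, 0.003]
wrist_force: [-0.7, 0.1, -3.8]
finger_gap: 0.0594
```

Request:
move_arm:
  commands:
    - [[-0.03,0.14,0],[0,0,1],-1]
    - [[-0.03,0.14,0],[0,0,1],-1]
    - [[-0.03,0.14,0],[0,0,1],-1]
    - [[-0.03,0.14,0],[0,0,1],-1]
    - [[-0.03,0.14,0],[0,0,1],-1]

```text
clock: 7.25
tcp_pos: [0.4661, -0.2562, 0.202]
orientation: [0.001, 0.039, 0.999, 0.003]
wrist_force: [-0.6, -0.2, -5.3]
finger_gap: 0.0592
```

Request:
move_arm:
  commands:
    - [[-0.03,0.14,0],[0,0,1],-1]
    - [[-0.03,0.14,0],[0,0,1],-1]
    - [[-0.03,0.14,0],[0,0,1],-1]
    - [[-0.03,0.14,0],[0,0,1],-1]
    - [[-0.03,0.14,0],[0,0,1],-1]

```text
clock: 7.75
tcp_pos: [0.4601, -0.2282, 0.202]
orientation: [-0.0, -0.305, 0.952, 0.003]
wrist_force: [0.4, -0.1, -4.5]
finger_gap: 0.0593
```

Request:
move_arm:
  commands:
    - [[-0.03,0.14,0],[0,0,1],-1]
    - [[-0.03,0.14,0],[0,0,1],-1]
    - [[-0.03,0.14,0],[0,0,1],-1]
    - [[-0.03,0.14,0],[0,0,1],-1]
    - [[-0.03,0.14,0],[0,0,1],-1]

```text
clock: 8.25
tcp_pos: [0.4541, -0.2002, 0.202]
orientation: [-0.002, -0.612, 0.791, 0.003]
wrist_force: [0.4, -0.6, -4.2]
finger_gap: 0.0594
```

```bash
python3 - <<'E'
from h import *
G=goal(Rz(np.radians(9.9+180)));delta([.4534,-.1849,.20],G);print(cur()[2]['joint_pos'])
E
```

```text
t 8.25 shift/full [-0.017  0.383 -0.05 ] turn/full [-0.007 -0.046  3.049] tcp [ 0.4541 -0.2002  0.202 ] F [ 0.45 -0.57 -4.25] gap 0.0594
[-5.76455644e-01  1.87638561e-01 -2.39208053e-01  1.15029544e+00
 -1.34901969e-03 -1.89424775e+00]
```

Request:
move_arm:
  commands:
    - [[0,0.14,0],[0,-0.02,1],-1]
    - [[0,0.14,0],[0,-0.02,1],-1]
    - [[0,0.05,0],[0,0,0.68],-1]
    - [[0,0,0],[0,0,0],-1]
    - [[0,0,0],[0,0,0],-1]

```text
clock: 8.75
tcp_pos: [0.4542, -0.1877, 0.2019]
orientation: [0.0, 0.746, -0.666, -0.001]
wrist_force: [-0.4, -0.5, -4.0]
finger_gap: 0.0596
```

```bash
python3 - <<'E'
from h import *
G=goal(Rz(np.radians(9.9+180)));delta([.4534,-.1849,.20],G)
snap('wrist','w6.png')
E
```

```text
t 8.75 shift/full [-0.02   0.069 -0.048] turn/full [-0.006 -0.009  0.429] tcp [ 0.4542 -0.1877  0.2019] F [-0.38 -0.52 -3.98] gap 0.0596
```

View pics/w6.png

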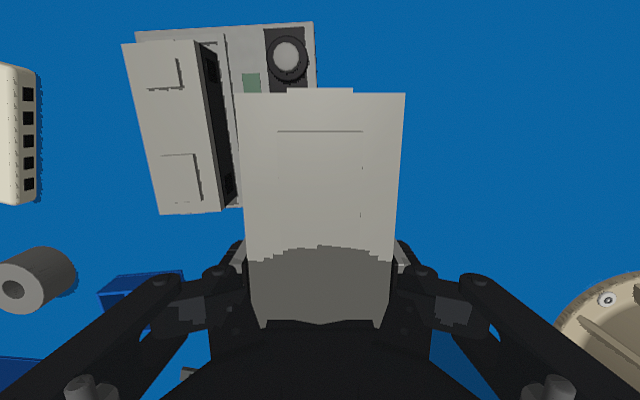

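```bash
python3 - <<'E'
from h import *
crop('w6.png',115,25,235,125,6,'w6a.png');crop('w6.png',130,125,250,225,6,'w6b.png')
E
```

```text
(no output)
```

View pics/w6a.png

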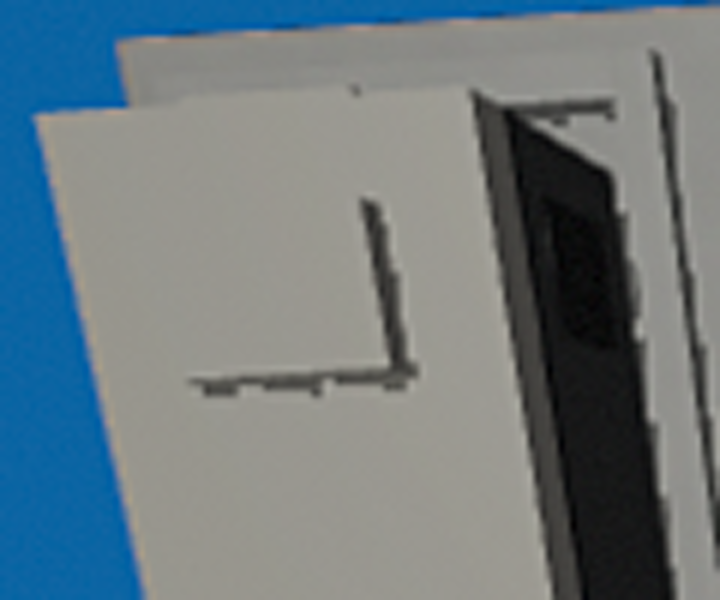

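View pics/w6b.png

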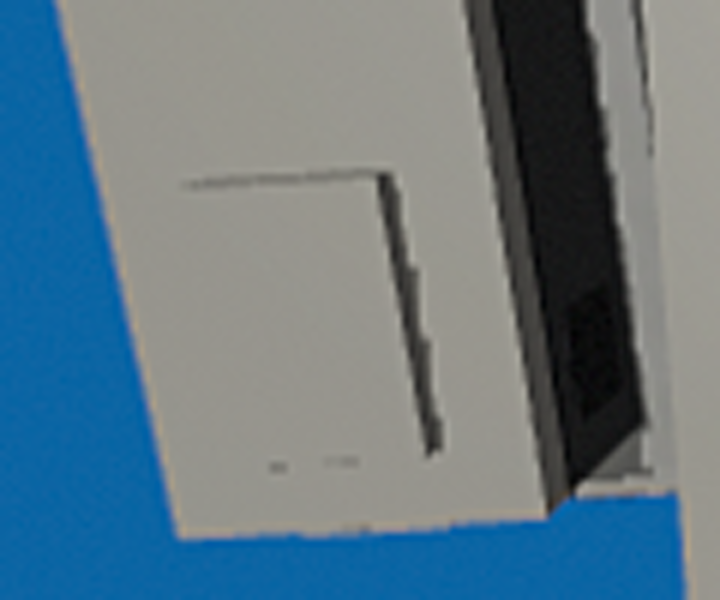

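```bash
cat > fit2.py <<'E'
from h import *
w5=load('w5.png');w6=load('w6.png')
a=lambda x,y,x0,y0:(x/6+x0-.417,y/6+y0-.417)
u5=np.array([a(670,84,395,10),a(515,480,395,120),a(137,480,395,120),a(228,92,395,10),a(345,182,395,10),a(315,525,395,10),a(270,265,395,120),a(255,402,395,120)])
u6=np.array([a(180,538,130,125),a(36,116,115,25),a(473,91,115,25),a(548,517,130,125),a(430,455,130,125),a(380,175,130,125),a(392,368,115,25),a(362,200,115,25)])
P0=np.vstack([LID,[[-.015,.062,.062],[-.015,.018,.062],[-.015,-.039,.062],[-.015,-.061,.062]]])
wt=np.array([1]*4+[.6]*4)[:,None]
hu=np.array([(234.2,92.8),(404.7,92.8)])
def biased(w,b):
    w=dict(w);T=np.eye(4);T[:3,:3]=R.from_rotvec(b[:3]).as_matrix();T[:3,3]=b[3:];w['mount']=w['mount']@T;return w
def projtool(w,P):
    Ti=np.linalg.inv(w['mount']);p=P@Ti[:3,:3].T+Ti[:3,3];x=p[:,:2]/p[:,2:];x=x*(1+w['k1']*(x**2).sum(1,keepdims=True));return x*w['mtx'][0,0]+w['mtx'][:2,2]
def model(p,zlow=.012):
    b=p[5:11];W5=biased(w5,b);W6=biased(w6,b);P=P0@Rz(p[2]).T+[p[0],p[1],zlow]
    e5=proj(W5,P)-u5;e6=proj(W6,P)-u6
    z=p[4]-.056;H=projtool(W5,np.array([[.075+p[3],-.03,z],[.075+p[3],.03,z],[p[3],-.03,z],[p[3]+.04,-.03,z],[p[3],.03,z],[p[3]+.04,.03,z]]))
    eh=H[:2]-hu
    L=np.interp(219.6,H[[3,2],1],H[[3,2],0])-244.1;Rr=np.interp(219.6,H[[5,4],1],H[[5,4],0])-395.1
    return e5,e6,eh,[L,Rr]
def f(p,pr=True):
    e5,e6,eh,s=model(p)
    return np.r_[(wt*e5).ravel()/.4,(wt*e6).ravel()/.4,eh.ravel()/.3,np.array(s)/.3,p[5:8]/.007,p[8:11]/.0015,(p[4]-.0375)/.001]
if __name__=='__main__':
    r=least_squares(f,[.59,-.23,.17,0,.0377]+[0]*6,x_scale=[.01,.01,.01,.01,.01]+[.01]*6)
    p=r.x;cov=np.linalg.inv(r.jac.T@r.jac)
    print('lower',p[:3].round(5),np.degrees(p[2]),'sig',np.sqrt(np.diag(cov))[:5].round(5));print('held x,z',p[3:5].round(5));print('bias',p[5:].round(5))
    for e in model(p):print(np.round(e,2).tolist())
    # no-bias separate
    for w,u in((w5,u5),(w6,u6)):
        q=least_squares(lambda q:(wt*(proj(w,P0@Rz(q[2]).T+[q[0],q[1],.012])-u)).ravel(),[.59,-.23,.17]).x;print('raw',q.round(5))
E
python3 fit2.py
```

```text
lower [ 0.58997 -0.22446  0.17111] 9.803804373314156 sig [0.0002  0.00023 0.00221 0.00042 0.00038]
held x,z [-0.00019  0.03646]
bias [ 0.00085  0.00377  0.00191 -0.00153  0.00046 -0.00106]
[[-0.25, 0.11], [-0.48, -0.59], [0.37, 0.35], [0.29, -0.31], [0.66, 0.25], [-0.35, 0.39], [0.24, -0.05], [0.3, 0.59]]
[[0.04, 0.33], [0.35, -0.12], [-0.21, -0.5], [0.25, 0.24], [-0.27, 0.52], [-0.44, 0.26], [0.24, 0.24], [0.02, -0.4]]
[[0.0, 0.05], [-0.02, -0.06]]
[-0.02, -0.12]
raw [ 0.58965 -0.22458  0.17288]
raw [ 0.58922 -0.22436  0.17114]
```

Request:
move_arm:
  commands:
    - [[0.05,0,0],[0,0,-0.5],-1]
    - [[0.15,-0.04,0],[0,0,-1],-1]
    - [[0.15,-0.04,0],[0,0,-1],-1]
    - [[0.15,-0.04,0],[0,0,-1],-1]
    - [[0.15,-0.04,0],[0,0,-1],-1]

```text
clock: 9.3
tcp_pos: [0.4804, -0.1947, 0.2015]
orientation: [0.0, -0.501, 0.866, 0.001]
wrist_force: [0.6, -0.9, -3.8]
finger_gap: 0.0594
```

Request:
move_arm:
  commands:
    - [[0.15,-0.04,0],[0,0,-1],-1]
    - [[0.15,-0.04,0],[0,0,-1],-1]
    - [[0.15,-0.04,0],[0,0,-1],-1]
    - [[0.15,-0.04,0],[0,0,-1],-1]
    - [[0.15,-0.04,0],[0,0,-1],-1]

```text
clock: 9.8
tcp_pos: [0.5104, -0.2027, 0.2015]
orientation: [0.001, -0.175, 0.985, 0.001]
wrist_force: [-0.1, -1.0, -4.0]
finger_gap: 0.0596
```

Request:
move_arm:
  commands:
    - [[0.15,-0.04,0],[0,0,-1],-1]
    - [[0.15,-0.04,0],[0,0,-1],-1]
    - [[0.15,-0.04,0],[0,0,-1],-1]
    - [[0.15,-0.04,0],[0,0,-1],-1]
    - [[0.15,-0.04,0],[0,0,-1],-1]

```text
clock: 10.3
tcp_pos: [0.5404, -0.2107, 0.2014]
orientation: [0.001, 0.173, 0.985, 0.001]
wrist_force: [-0.1, 0.3, -4.1]
finger_gap: 0.0594
```

Request:
move_arm:
  commands:
    - [[0.15,-0.04,0],[0,0,-1],-1]
    - [[0.15,-0.04,0],[0,0,-1],-1]
    - [[0.15,-0.04,0],[0,0,-1],-1]
    - [[0.15,-0.04,0],[0,0,-1],-1]
    - [[0.15,-0.04,0],[0,0,-1],-1]

```text
clock: 10.8
tcp_pos: [0.5704, -0.2187, 0.2013]
orientation: [0.001, 0.499, 0.867, 0.0]
wrist_force: [0.2, -0.6, -3.8]
finger_gap: 0.0596
```

```bash
cat > d.py <<'E'
from h import *
import sys
z=float(sys.argv[1]);yaw=float(sys.argv[2]) if len(sys.argv)>2 else 9.8
G=goal(Rz(np.radians(yaw)));delta([.5898,-.2243,z],G)
E
python3 d.py .16
```

```text
t 10.8 shift/full [ 0.485 -0.14  -1.032] turn/full [ 0.004  0.014 -2.54 ] tcp [ 0.5704 -0.2187  0.2013] F [ 0.22 -0.62 -3.85] gap 0.0596
```

Request:
move_arm:
  commands:
    - [[0.15,-0.04,-0.2],[0,0,-1],-1]
    - [[0.15,-0.04,-0.3],[0,0,-1],-1]
    - [[0.1,-0.03,-0.3],[0,0.01,-0.2],-1]
    - [[0,0,-0.2],[0,0,0],-1]
    - [[0,0,0],[0,0,0],-1]

```text
clock: 11.3
tcp_pos: [0.585, -0.2224, 0.1595]
orientation: [-0.001, 0.622, 0.783, -0.001]
wrist_force: [-0.8, 0.3, -4.6]
finger_gap: 0.0596
```

```bash
python3 d.py .125
```

```text
t 11.3 shift/full [ 0.119 -0.047 -0.863] turn/full [-0.006 -0.019 -0.406] tcp [ 0.585  -0.2224  0.1595] F [-0.84  0.3  -4.62] gap 0.0596
```

Request:
move_arm:
  commands:
    - [[0.12,-0.047,-0.3],[-0.006,-0.019,-0.4],-1]
    - [[0,0,-0.3],[0,0,0],-1]
    - [[0,0,-0.2],[0,0,0],-1]
    - [[0,0,0],[0,0,0],-1]
    - [[0,0,0],[0,0,0],-1]

```text
clock: 11.8
tcp_pos: [0.5906, -0.2247, 0.1294]
orientation: [0.002, 0.644, 0.765, 0.0]
wrist_force: [0.6, -0.4, -3.9]
finger_gap: 0.0595
```

```bash
python3 d.py .112; python3 -c "
from h import *
snap('side','s7.png');snap('top','t7.png');crop('s7.png',330,200,460,320,6,'s7c.png')"
```

```text
t 11.8 shift/full [-0.02   0.011 -0.436] turn/full [0.012 0.018 0.002] tcp [ 0.5906 -0.2247  0.1294] F [ 0.56 -0.42 -3.94] gap 0.0595
```

View pics/s7c.png

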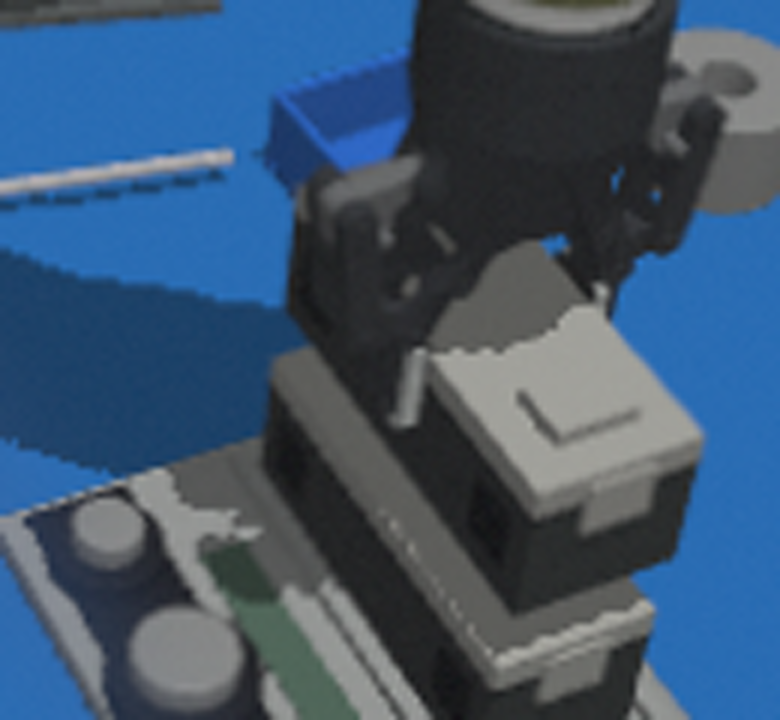

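```bash
python3 - <<'E'
from h import *
s=load('s7.png')
obs=np.array([(703,440),(540,512)])/6+[330,200]-.42
M=Rz(np.radians(9.8));o=np.array([.5906,-.2247,.1294-.0372])
pr=proj(s,LID[[1,2]]@M.T+o);print('held obs-pred px',(obs-pr).round(2))
s0=load('side0.png')
ob=np.array([(332,88),(480,42),(715,345),(550,412)])/6+[320,245]-.42
o2=np.array([.5898,-.2245,.012]);pr=proj(s0,LID[[3,0,1,2]]@M.T+o2);print('low',(ob-pr).round(2))
E
```

```text
held obs-pred px [[-0.18  0.48]
 [ 0.49  2.69]]
low [[-0.22  0.16]
 [-0.26  0.27]
 [-0.34  0.9 ]
 [-1.34  2.2 ]]
```

Request:
move_arm:
  commands:
    - [[-0.02,0.01,-0.2],[0.012,0.018,0],-1]
    - [[0,0,-0.17],[0,0,0],-1]
    - [[0,0,0],[0,0,0],-1]
    - [[0,0,0],[0,0,0],-1]

```text
clock: 12.3
tcp_pos: [0.5898, -0.2243, 0.1142]
orientation: [-0.0, 0.644, 0.765, 0.0]
wrist_force: [0.5, 0.4, -4.2]
finger_gap: 0.0594
```

```bash
python3 d.py .112
```

```text
t 12.3 shift/full [-0.001 -0.    -0.055] turn/full [-0.001 -0.002  0.006] tcp [ 0.5898 -0.2243  0.1142] F [ 0.49  0.36 -4.22] gap 0.0594
```

Aligned on the estimate. Descend in 1 mm steps.

Request:
move_arm:
  commands:
    - [[0,0,-0.025],[0,0,0],-1]
    - [[0,0,-0.025],[0,0,0],-1]
    - [[0,0,-0.025],[0,0,0],-1]
    - [[0,0,-0.025],[0,0,0],-1]

```text
clock: 12.7
tcp_pos: [0.5902, -0.2245, 0.1108]
orientation: [0.0, 0.644, 0.765, 0.0]
wrist_force: [0.3, 1.6, -3.7]
finger_gap: 0.0595
```

Request:
move_arm:
  commands:
    - [[0,0,-0.025],[0,0,0],-1]
    - [[0,0,0],[0,0,0],-1]

```text
clock: 12.9
tcp_pos: [0.5903, -0.2246, 0.1105]
orientation: [0.001, 0.645, 0.765, 0.0]
wrist_force: [-1.8, 0.2, 0.9]
finger_gap: 0.0593
```

Request:
move_arm:
  commands:
    - [[-0.02,0,-0.01],[0,0,0],-1]
    - [[0,0,0],[0,0,0],-1]

```text
clock: 13.1
tcp_pos: [0.5892, -0.2244, 0.109]
orientation: [0.0, 0.644, 0.765, 0.0]
wrist_force: [-0.8, -0.1, -4.9]
finger_gap: 0.0595
```

Request:
move_arm:
  commands:
    - [[0,0.02,0],[0,0,0],-1]
    - [[0,0,0],[0,0,0],-1]

```text
clock: 13.3
tcp_pos: [0.5892, -0.2235, 0.1087]
orientation: [-0.0, 0.644, 0.765, 0.0]
wrist_force: [0.1, -0.2, -4.1]
finger_gap: 0.0594
```

Request:
move_arm:
  commands:
    - [[0.02,0,0],[0,0,0],-1]
    - [[0.02,0,0],[0,0,0],-1]

```text
clock: 13.5
tcp_pos: [0.59, -0.2234, 0.1088]
orientation: [-0.001, 0.644, 0.765, -0.001]
wrist_force: [-2.5, -0.3, -4.0]
finger_gap: 0.0595
```

Request:
move_arm:
  commands:
    - [[-0.03,-0.01,0],[0,0,0],-1]
    - [[0,0,-0.025],[0,0,0],-1]
    - [[0,0,-0.025],[0,0,0],-1]

```text
clock: 13.8
tcp_pos: [0.59, -0.2242, 0.1074]
orientation: [0.001, 0.644, 0.765, 0.0]
wrist_force: [-0.0, 0.2, -4.6]
finger_gap: 0.0595
```

Request:
move_arm:
  commands:
    - [[0,0,-0.025],[0,0,0],-1]
    - [[0,0,-0.02],[0,0,0],-1]
    - [[0,0,0],[0,0,0],-1]

```text
clock: 14.1
tcp_pos: [0.5899, -0.224, 0.1054]
orientation: [0.0, 0.644, 0.765, 0.0]
wrist_force: [0.8, -0.3, -4.3]
finger_gap: 0.0595
```

Request:
move_arm:
  commands:
    - [[0,0,-0.02],[0,0,0],-1]
    - [[0,0,0],[0,0,0],-1]

```text
clock: 14.3
tcp_pos: [0.5899, -0.2241, 0.1049]
orientation: [0.001, 0.644, 0.765, 0.0]
wrist_force: [0.2, -0.4, -3.6]
finger_gap: 0.059
```

Request:
move_arm:
  commands:
    - [[0,0,-0.02],[0,0,0],-1]
    - [[0,0,0],[0,0,0],-1]

```text
clock: 14.5
tcp_pos: [0.5899, -0.2242, 0.1047]
orientation: [0.001, 0.644, 0.765, 0.0]
wrist_force: [-1.5, 0.7, 1.5]
finger_gap: 0.0597
```

Request:
move_arm:
  commands:
    - [[0,0,0.01],[0,0,0],0.45]
    - [[0,0,0],[0,0,0],0.6]
    - [[0,0,0],[0,0,0],0.9]
    - [[0,0,0],[0,0,0],0.9]
    - [[0,0,0],[0,0,0],0.9]

```text
clock: 15.0
tcp_pos: [0.5898, -0.2241, 0.1043]
orientation: [0.0, 0.644, 0.765, 0.0]
wrist_force: [0.1, -0.5, -0.3]
finger_gap: 0.081
```

```bash
python3 d.py .112; python3 -c "
from h import *
snap('side','s8.png');crop('s8.png',330,220,450,330,6,'s8c.png')"
```

```text
t 15.0 shift/full [-0.001 -0.005  0.192] turn/full [0.002 0.006 0.007] tcp [ 0.5898 -0.2241  0.1043] F [ 0.11 -0.46 -0.26] gap 0.081
```

View pics/s8c.png

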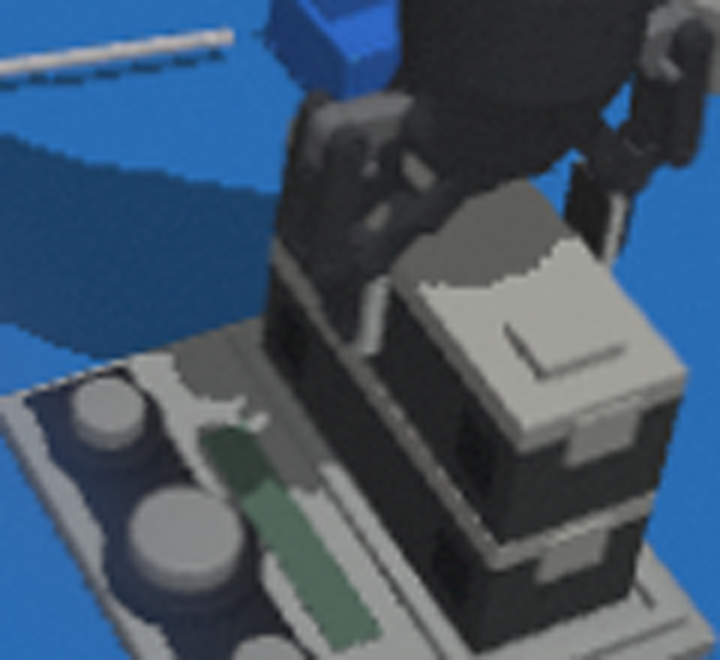

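Request:
move_arm:
  commands:
    - [[0,0,0.2],[0,0,0],0.9]
    - [[0,0,0.5],[0,0,0],0.9]
    - [[0,0,0.7],[0,0,0],0.9]
    - [[0,0,0.7],[0,0,0],0.9]
    - [[0,0,0.2],[0,0,0],0.9]

```text
clock: 15.55
tcp_pos: [0.5913, -0.2249, 0.2005]
orientation: [0.003, 0.644, 0.765, 0.001]
wrist_force: [0.3, -0.7, 1.4]
finger_gap: 0.0814
```

```bash
python3 - <<'E'
from h import *
t=load('top0.png');s=load('side0.png');w5=load('w5.png');w6=load('w6.png')
tk=np.array([(238,522),(403,495),(568,467)])/8+[390,140]-.44
sk=np.array([(170,258),(246,380),(330,520)])/6+[320,245]-.42
wl=np.array([252,302])/6+[300,10]-.42; wr=np.array([288,58.])
for i in range(3):
    def f(p):
        r=np.r_[(proj(t,p)-tk[i]).ravel(),(proj(s,p)-sk[i]).ravel()]
        if i==0:r=np.r_[r,(proj(w5,p)-wl).ravel()]
        if i==2:r=np.r_[r,(proj(w6,p)-wr).ravel()]
        return r
    r=least_squares(f,[.49,-.25,.03]);print(r.x.round(4),r.fun.round(2))
delta([.49,-.246,.1],goal(Rz(np.radians(9.4))))
snap('wrist','w9.png')
E
```

```text
[ 0.4809 -0.1869  0.0301] [ 0.14 -0.04 -0.08  0.07  0.04 -0.05]
[ 0.4905 -0.2454  0.0317] [ 0.01 -0.07 -0.05  0.01]
[ 0.4989 -0.3044  0.03  ] [-0.23  0.5  -0.82  0.07 -0.54 -0.2 ]
t 15.55 shift/full [-2.534 -0.528 -2.512] turn/full [ 0.023  0.043 -0.044] tcp [ 0.5913 -0.2249  0.2005] F [ 0.3  -0.66  1.39] gap 0.0814
```

View pics/w9.png

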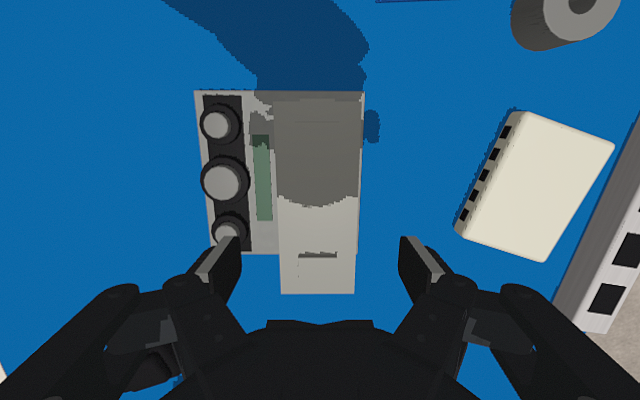

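Request:
move_arm:
  commands:
    - [[-0.7,0.24,0],[0.02,0.04,-0.04],-1]
    - [[-0.9,0.3,0],[0,0,0],-1]
    - [[-0.8,0.3,-0.2],[0,0,0],-1]
    - [[-0.35,0.1,-0.8],[0,0,0],-1]
    - [[0,0,-0.9],[0,0,0],-1]

```text
clock: 16.1
tcp_pos: [0.478, -0.1856, 0.12]
orientation: [-0.002, 0.647, 0.763, -0.001]
wrist_force: [0.4, -0.7, 0.2]
finger_gap: 0.0077
```

Request:
move_arm:
  commands:
    - [[0,0,-0.6],[0,0,0],-1]
    - [[0,0,0],[0,0,0],-1]
    - [[0,0,0],[0,0,0],-1]

```text
clock: 16.4
tcp_pos: [0.4793, -0.1862, 0.0959]
orientation: [-0.004, 0.647, 0.763, -0.001]
wrist_force: [-0.2, 0.6, 0.1]
finger_gap: -0.0002
```

```bash
python3 - <<'E'
from h import *
delta([.481,-.187,.055],goal(Rz(np.radians(9.4))))
snap('side','s9.png');crop('s9.png',330,220,450,330,6,'s9c.png')
E
```

```text
t 16.4 shift/full [ 0.044 -0.021 -1.023] turn/full [-0.025 -0.046 -0.004] tcp [ 0.4793 -0.1862  0.0959] F [-0.16  0.59  0.08] gap -0.0002
```

View pics/s9c.png

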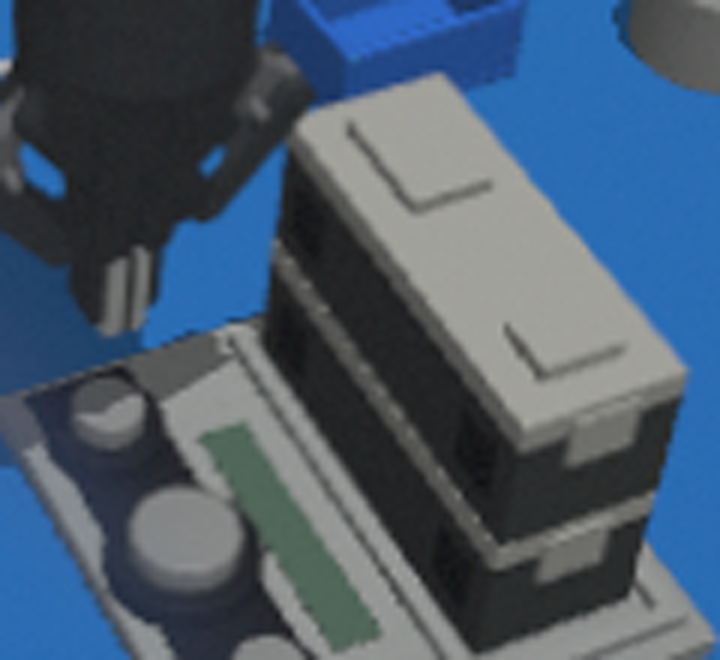

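Request:
move_arm:
  commands:
    - [[0,0,0],[-0.02,-0.046,0.7],-1]
    - [[0,0,0],[0,0,1],-1]
    - [[0,0,0],[0,0,1],-1]
    - [[0,0,0],[0,0,1],-1]
    - [[0,0,0],[0,0,1],-1]

```text
clock: 16.95
tcp_pos: [0.4811, -0.1872, 0.0982]
orientation: [0.002, 0.364, 0.932, 0.0]
wrist_force: [-0.0, 0.2, 0.3]
finger_gap: -0.0004
```

Request:
move_arm:
  commands:
    - [[0,0,0],[0,0,1],-1]
    - [[0,0,0],[0,0,1],-1]
    - [[0,0,0],[0,0,1],-1]
    - [[0,0,0],[0,0,1],-1]
    - [[0,0,0],[0,0,1],-1]

```text
clock: 17.45
tcp_pos: [0.4811, -0.1872, 0.0982]
orientation: [0.002, 0.023, 1.0, -0.0]
wrist_force: [0.6, -0.1, -1.1]
finger_gap: 0.0001
```

Request:
move_arm:
  commands:
    - [[0,0,0],[0,0,1],-1]
    - [[0,0,-0.2],[0,0,0.5],-1]
    - [[0,0,-0.3],[0,0,0],-1]
    - [[0,0,0],[0,0,0],-1]
    - [[0,0,0],[0,0,0],-1]

```text
clock: 17.95
tcp_pos: [0.4798, -0.1865, 0.0764]
orientation: [0.0, -0.078, 0.997, 0.001]
wrist_force: [-0.9, -0.0, 0.1]
finger_gap: 0.0003
```

```bash
cat > k.py <<'E'
from h import *
import sys
K={'l':[.481,-.187],'m':[.4905,-.2455],'r':[.499,-.3045]}
delta(K[sys.argv[1]]+[float(sys.argv[2])],goal(Rz(np.radians(99.4))))
E
python3 k.py l .06
```

```text
t 17.95 shift/full [ 0.03  -0.013 -0.411] turn/full [-0.011  0.003  0.055] tcp [ 0.4798 -0.1865  0.0764] F [-0.94 -0.01  0.06] gap 0.0003
```

Request:
move_arm:
  commands:
    - [[0.03,-0.013,-0.3],[0,0,0.05],-1]
    - [[0,0,-0.25],[0,0,0],-1]
    - [[0,0,0],[0,0,0],-1]

```text
clock: 18.25
tcp_pos: [0.4803, -0.1866, 0.0528]
orientation: [-0.0, -0.082, 0.997, 0.001]
wrist_force: [-0.8, -0.5, 1.6]
finger_gap: -0.0004
```

Request:
move_arm:
  commands:
    - [[0,0,-0.1],[0,0,0],-1]
    - [[0,0,-0.05],[0,0,0],-1]
    - [[0,0,0],[0,0,0],-1]

```text
clock: 18.55
tcp_pos: [0.4807, -0.1869, 0.0483]
orientation: [0.0, -0.082, 0.997, 0.001]
wrist_force: [-2.0, 0.7, 3.8]
finger_gap: 0.0001
```

Request:
move_arm:
  commands:
    - [[0,0,-0.05],[0,0,0],-1]
    - [[0,0,-0.025],[0,0,0],-1]
    - [[0,0,0],[0,0,0],-1]

```text
clock: 18.85
tcp_pos: [0.4808, -0.1869, 0.0469]
orientation: [0.0, -0.082, 0.997, 0.0]
wrist_force: [-4.9, 2.3, 14.7]
finger_gap: 0.0002
```

Request:
move_arm:
  commands:
    - [[0,0,0.4],[0,0,0],-1]
    - [[0,0,0.6],[0,0,0],-1]
    - [[0.1,-0.7,0],[0,0,0],-1]
    - [[0.17,-1,0],[0,0,0],-1]
    - [[0.17,-1,0],[0,0,0],-1]

```text
clock: 19.35
tcp_pos: [0.4992, -0.296, 0.0857]
orientation: [0.001, -0.083, 0.997, 0.0]
wrist_force: [0.1, -0.0, -0.9]
finger_gap: -0.0002
```

Request:
move_arm:
  commands:
    - [[0,-0.2,0],[0,0,0],-1]
    - [[0,0,0],[0,0,0],-1]
    - [[0,0,0],[0,0,0],-1]

```text
clock: 19.65
tcp_pos: [0.4979, -0.3019, 0.0848]
orientation: [-0.0, -0.082, 0.997, 0.001]
wrist_force: [-0.0, -0.1, -0.0]
finger_gap: -0.0001
```

```bash
python3 k.py r .06;python3 -c "
from h import *
snap('side','s10.png');crop('s10.png',330,220,450,330,6,'s10c.png')"
```

```text
t 19.65 shift/full [ 0.027 -0.064 -0.619] turn/full [-0.021 -0.004 -0.004] tcp [ 0.4979 -0.3019  0.0848] F [-0.04 -0.13 -0.05] gap -0.0001
```

View pics/s10c.png

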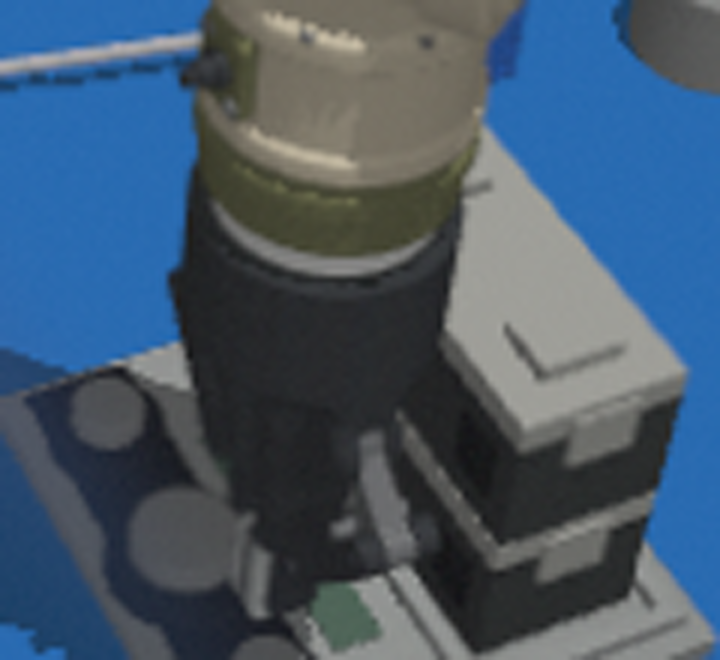

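Request:
move_arm:
  commands:
    - [[0.02,-0.06,-0.4],[-0.02,0,0],-1]
    - [[0,0,-0.4],[0,0,0],-1]
    - [[0,0,-0.1],[0,0,0],-1]
    - [[0,0,-0.07],[0,0,0],-1]
    - [[0,0,0],[0,0,0],-1]

```text
clock: 20.2
tcp_pos: [0.499, -0.3037, 0.0473]
orientation: [-0.0, -0.083, 0.997, 0.0]
wrist_force: [-1.9, 3.5, 4.9]
finger_gap: -0.0
```

Request:
move_arm:
  commands:
    - [[0,0,-0.04],[0,0,0],-1]
    - [[0,0,-0.02],[0,0,0],-1]
    - [[0,0,0],[0,0,0],-1]

```text
clock: 20.5
tcp_pos: [0.4992, -0.304, 0.0469]
orientation: [0.0, -0.083, 0.997, -0.0]
wrist_force: [-4.8, 5.9, 17.0]
finger_gap: 0.0003
```

Bottomed at 17 N. Now the middle key.

Request:
move_arm:
  commands:
    - [[0,0,0.4],[0,0,0],-1]
    - [[0,0,0.6],[0,0,0],-1]
    - [[-0.1,0.7,0],[0,0,0],-1]
    - [[-0.13,0.7,0],[0,0,0],-1]
    - [[0,0,0],[0,0,0],-1]

```text
clock: 21.0
tcp_pos: [0.4888, -0.2456, 0.0846]
orientation: [-0.0, -0.084, 0.996, 0.0]
wrist_force: [-0.1, -0.2, -0.0]
finger_gap: -0.0001
```

```bash
python3 k.py m .0465
```

```text
t 21.0 shift/full [ 0.041  0.003 -0.953] turn/full [-0.005 -0.008 -0.027] tcp [ 0.4888 -0.2456  0.0846] F [-0.06 -0.24 -0.04] gap -0.0001
```

Request:
move_arm:
  commands:
    - [[0.04,0,-0.4],[0,0,0],-1]
    - [[0,0,-0.35],[0,0,0],-1]
    - [[0,0,-0.1],[0,0,0],-1]
    - [[0,0,-0.07],[0,0,0],-1]
    - [[0,0,0],[0,0,0],-1]

```text
clock: 21.5
tcp_pos: [0.4917, -0.2491, 0.0477]
orientation: [0.0, -0.082, 0.997, -0.0]
wrist_force: [-1.2, 3.0, 4.9]
finger_gap: 0.0001
```

Request:
move_arm:
  commands:
    - [[0,0,-0.06],[0,0,0],-1]
    - [[0,0,-0.03],[0,0,0],-1]
    - [[0,0,0],[0,0,0],-1]

```text
clock: 21.8
tcp_pos: [0.492, -0.2494, 0.0468]
orientation: [0.001, -0.082, 0.997, -0.001]
wrist_force: [-5.7, 6.3, 21.6]
finger_gap: 0.0002
```

Request:
move_arm:
  commands:
    - [[0,0,0.4],[0,0,0],-1]
    - [[0,0,0.8],[0,0,0],-1]
    - [[-0.3,0,0.8],[0,0,0],-1]
    - [[-0.8,0,0.6],[0,0,0],-1]
    - [[-0.5,0,0.5],[0,0,0],-1]

```text
clock: 22.3
tcp_pos: [0.4269, -0.2497, 0.1696]
orientation: [0.001, -0.082, 0.997, -0.001]
wrist_force: [-2.2, -0.4, -0.2]
finger_gap: 0.0003
```

Request:
move_arm:
  commands:
    - [[-0.3,0,0.4],[0,0,0],-1]
    - [[0,0,0],[0,0,0],-1]
    - [[0,0,0],[0,0,0],-1]
    - [[0,0,0],[0,0,0],-1]

```text
clock: 22.7
tcp_pos: [0.416, -0.2493, 0.1829]
orientation: [-0.0, -0.082, 0.997, -0.0]
wrist_force: [0.0, -0.1, 0.2]
finger_gap: -0.0003
```

```bash
python3 -c "
from h import *
snap('side','s11.png');crop('s11.png',310,190,460,330,5,'s11c.png')
snap('top','t11.png');crop('t11.png',330,60,490,220,4,'t11c.png');print(cur()[2]['tcp_pos'],cur()[2]['wrist_force'])
s=load('s11.png')
M=Rz(np.radians(9.8))
for z in (.068,.074):print(z,((proj(s,LID@M.T+[.5898,-.2242,z])+.42-[310,190])*5).round(0).tolist())"
```

```text
[ 0.41592025 -0.24909199  0.18260412] [-0.50192067 -0.42295112  0.09973626]
0.068 [[466.0, 210.0], [673.0, 459.0], [535.0, 508.0], [339.0, 249.0]]
0.074 [[468.0, 200.0], [675.0, 448.0], [538.0, 497.0], [340.0, 238.0]]
```

View pics/s11c.png

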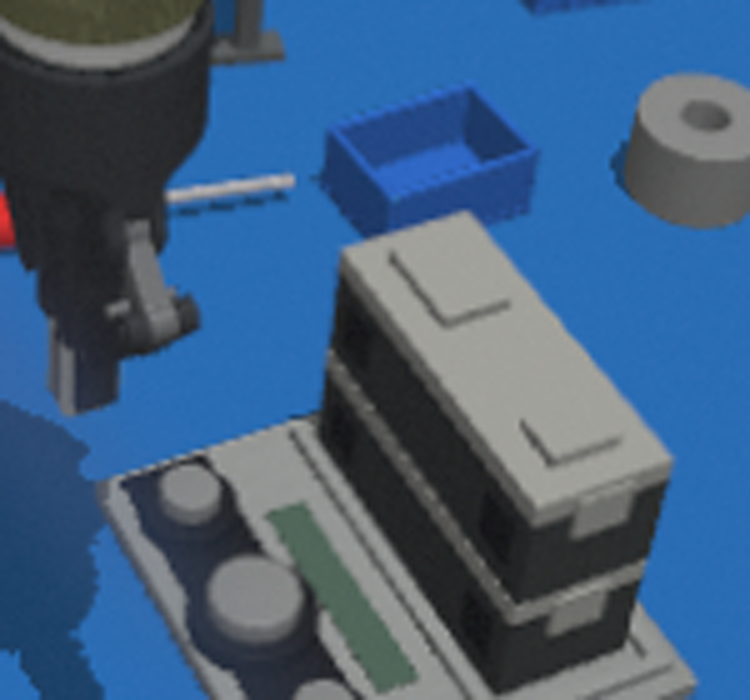

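View pics/t11c.png

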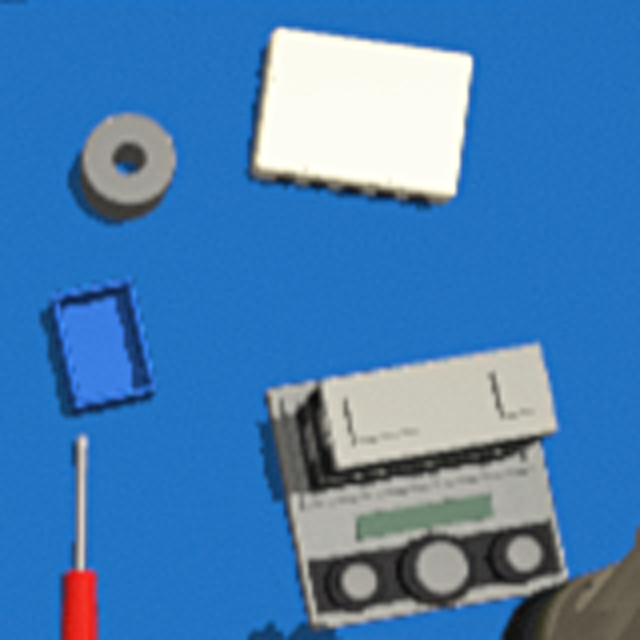

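```bash
python3 -c "
from workcell import job
print(job.hand_in())"
```

```text
the job is handed in; nothing more can be done
None
```

I stacked the case on the lower case, let go of it, pressed the three keys in order (left, right, middle), and handed the job in at about 23 s. No verdict came back.

- **Stacking:** The case first stood on the lugs at TCP height 0.111 m. After a sideways step of about 1 mm it dropped in, and it seated at 0.1048 m, so it came down the full 6 mm. The last side picture fits a case origin 68 mm up (locked), not 74 mm, and shows the lids parallel and flush.
- **Keys:** Each key was pushed to a firm stop, at about 15 N (left), 17 N (right) and 22 N (middle). I saw about 6 mm of travel on the left key. On the other two I only saw them reach the same height. The gripper landed about 3–4 mm off the middle key's centre, which should not matter on a 38 mm key.
- **Final state:** The arm is clear of everything and the wrist force is near zero. The stack stayed in place while the keys were pressed. The left and middle keys look up in the last pictures; the right key shows clearly only from above, so I could not judge its height. The bin, spool and screwdriver look unmoved.
- **Disagreements:** The wrist camera and the fixed cameras differed by about 2 mm on where the lower case was. I took a second wrist view turned half round to check, and the small search on contact made up the rest.

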